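Gauge a pump plunger in the bench micrometer with the ratchet

ROBOT

A 6-joint arm with a two-finger parallel gripper is mounted at the origin on the work surface. World frame = base frame: x ahead of the robot, y to its left, z up, the work surface at z = 0. Lengths are in m, angles in rad, forces in N, time in s.
With the tool pointing down it reaches from about 0.35 to 0.775 m from the base axis. Payload 5.5 kg.
Tool frame: the origin (TCP) lies midway between the tips of the shut fingers; the grasp point (between the pads) lies 19 mm behind it; z points along the fingers, y is the direction in which the jaws open and shut (so a half turn about z gives the same grasp; the last joint's range is limited). The gripper opens to 85 mm and grips with 20 to 120 N. Pads are 22 mm wide; open, the fingers measure 114 mm over their backs; the gripper's body (76 mm by 85 mm) begins 54 mm behind the grasp point. The pads swing forward as they close: fully open they stand 13 mm farther back than shut.
Start: joints at [-0.14, 0.313, 0.046, 1.304, 0, 1.431], TCP at [0.575, -0, 0.231] pointing down, gripper open.
Joint ranges: [-2.76, 2.76], [-0.86, 1.69], [-1.03, 1.26], [-2.2, 2.34], [-1.47, 1.5], [-3.14, 3.14]. Speed limits (rad/s): [2.57, 2.57, 3.14, 3.14, 3.14, 3.14].

INTERFACE

Orientations are given as a unit quaternion [x, y, z, w].
In Python, from rig import arm gives the robot as it stands. The module is installed in compiled form; this text tells all that it offers.
- The arm moves only by the shell command python3 -m handwheel 'ROWS' [FORCE]. ROWS is JSON, a list of rows, each a list of 3 entries, a list of its own where there are three numbers: the turn, a rotation vector about the tool's x, y, z in rad, then the shift along the tool's x, y, z in mm, then the closure, from 0 (fully open) to 1 (shut). A call has 1 to 5 rows; each row is the pose to reach, as a shift and turn from the pose commanded when the call began, along the tool's axes at that moment; what a row does not reach only later rows make up. A row lasts 1/8 s, in which the tool goes at most 62.5 mm and 10.7 degrees, less where a joint would pass 70% of its speed; a pose out of reach is approached as far as the arm can. A call with a gripper value outside its range is refused whole. The fingers move at their own pace and stop on an object; FORCE is the grip in N (left out, the last holds). Time passes only in rows, so rows that repeat a pose let the fingers close. It gives the time, the measured TCP pose, the force and the opening at its end, in the units of the state.
- arm.read_state(): the state, without advancing time (a new reading comes with each control period).
- arm.grab_frame(name): name is "scene" or "side" or "wrist"; returns (picture, depth): 400x640x3 uint8, red, green, blue; 400x640 float32, m along the optical axis (not along the pixel's ray), 0 where there is no reading.
- arm.camera_model(name): a dict with "mtx" (3x3 intrinsics, pixels), "camera_from_world" (4x4, takes a point from world to camera coordinates); the wrist camera has in their place "mount" (4x4, takes a point from camera to tool coordinates, whose origin is the TCP and whose axes are the flange's). Camera axes: x right, y up, looking along -z (the intrinsics and any distortion apply to the point x, -y, -z); pixel columns grow to the right and rows downward; lengths in m; the calibration is good to about 2 mm. A picture is of the moment at which its call begins: read the wrist's pose just before it. camera_model takes no time and is no camera call.
- arm.hand_in(): hands the job in, once; it reports no verdict.
The state is a dict: "time": time; "joint_positions": joint angles; "dq": joint speeds; "effort": joint torques, N m; "tcp_pos": TCP position; "eef_rot": TCP orientation; "ft_force": force on the tool from outside, world axes, zero at the start; "moment": the same for the moment, N m; "width": finger opening in m.
Only numpy, scipy, OpenCV 4.12 (cv2) and the standard library are available. Lean on these libraries where they do the work, as an engineer would, in place of code of your own. Each camera call takes 0.05 s, during which the arm holds its last target.

TASK

The ceramic rod of the pump plunger is to be checked for wear. Take the plunger from the blue tray by its steel holder without touching the ceramic, and lay it in the V of the bench micrometer with the rod across the anvil, under the spindle. Then let go of it and turn the ratchet at the very top clockwise until the spindle closes on the rod and the ratchet slips there by a few clicks, at most a fifth of a turn, and leave the rod clamped so, untouched, for the reading; do not force it, and leave the bottle, the vials and the wrench alone.

Things in the scene. Friction and masses are not known exactly. Their poses are not given: they have to be found in the camera images.
- stand: Fixed bench micrometer: dark base 215 x 100 x 18 mm, upright grey C bow at its rear, black read-out housing, vertical measuring axis. Origin on the bench below that axis; z up; throat open to its -x (towards the robot). In its frame, mm: base x -138 to 78; V rest x -115 to -75, 17 wide, sides up to z 53; back of bow x over 40; housing x -15 to 61, y +-16, z 98 to 132; nothing else in front or beside.
- anvil: Fixed lower measuring face: steel stud 14 mm across on the measuring axis, flat top at stand z 55 mm, origin 13 mm below its top. The spindle (8 mm across, not rotating) comes down on it; its face starts 12.5 to 18 mm above the anvil (no reading of it) and goes down 10 mm per full clockwise turn.
- anvil_face (a point): Centre of the anvil's flat top, 55 mm above the bench.
- rest_seat (a point): Where the middle of the holder (origin of plunger) lies when seated in the V rest: 95 mm in front (-x of the stand) of the measuring axis, 59 mm above the bench. The plunger's x is then along the stand's x, the rod lies level on the anvil, its tip 18 mm past the measuring axis (6 to 32 mm will do).
- plunger: Loose pump plunger, 0.13 kg: steel holder (cylinder 20 mm across, 60 mm long) with a white ceramic rod (8 mm across) out of one end. Origin at the middle of the holder, on its axis; x along the axis towards the rod's tip, 113 mm away. Lies level in two V posts of the tray, axis 45 mm above the bench, rod roughly away from the robot; can be pinched across the holder from above.
- rod: The ceramic rod of the plunger, from 30 to 113 mm along the plunger's x, 8 mm across, round tip. Same origin and axes as plunger. Not to be touched with the fingers and not to be pressed hard.
- rod_tip (a point): Tip of the ceramic rod.
- tray: Fixed blue service tray 205 x 100 mm, rim 12 mm high, with two white V posts 40 mm apart, 17 mm wide. Origin on the bench under the middle of the plunger's holder (to 3 mm); x along the plunger towards the rod's tip. It may stand left or right of the micrometer.
- ratchet_grip (a point): On the measuring axis, 170 mm above the bench, in the ratchet: knurled steel knob 17 mm across, stand z 155 to 181 mm, the topmost part; stays at its height. Its dark collar below (z 153 to 155, 20 mm across) bears a red tick (ratchet_mark). Clockwise from above closes the spindle. Takes 0.04 N m while running free, 0.07 N m on the clamped rod (0.2 rad of spring wind-up); there it slips smoothly and the clamp stays near 20 N, also when let go.
- thimble (a point): Centre of the thimble, the aluminium ring 21 mm across just below the ratchet, stand z 135 to 153 mm, on the measuring axis. It drives the spindle directly with no slip, so turning it by hand can crush the rod. A black line on its upper edge (thimble_mark) stands below the ratchet's red tick at the start and stays behind only as the ratchet slips; both 8.5 mm from the axis.
- solvent_bottle: Loose glass bottle with a blue cap, 66 mm across, 120 mm tall. Origin at the centre of its underside. To be left alone.
- vial_rack: Loose white block 110 x 60 x 26 mm with small vials, 44 mm tall in all. Origin at the centre of its underside. To be left alone.
- wrench: Loose steel wrench, 140 mm long, lying flat. To be left alone.

How it is judged:
On the way, in this order (a step that is already met when the one before it is completed fails the run):
1. the plunger lies in the V rest with the rod across the anvil, let go (x of rod_tip in the frame of stand between 0.006 and 0.032 m and y of rod_tip in the frame of stand between -0.003 and 0.003 m and y of plunger in the frame of stand between -0.003 and 0.003 m and z of plunger in the frame of stand between 0.056 and 0.062 m and contact force between the fingers and plunger below 0.1 N), for 0.2 s.
2. the spindle clamps the rod and the ratchet has slipped on it by at least about 14 degrees (contact force between rod and anvil above 8 N and horizontal distance between ratchet_mark and thimble_mark above 0.0021 m), for 0.1 s.
At the end, for the whole second after the job is handed in: The plunger lies in the V rest (within 3 mm of its line and height), rod tip 6 to 32 mm past the measuring axis, clamped between spindle and anvil with 8 to 30 N; the ratchet has slipped by 14 to 72 degrees (2.1 to 10 mm between the marks), and nothing is held (all of step 1 and all of step 2 and contact force between rod and anvil below 30 N and horizontal distance between ratchet_mark and thimble_mark below 0.01 m and linear speed of plunger below 0.01 m/s); the robot touches nothing.
It fails at once if the ceramic rod is pressed on the anvil with more than 35 N (contact force between rod and anvil above 35 N).
It fails at once if the ceramic rod is touched by the fingers (contact force between the fingers and rod above 0.5 N).
It fails at once if the ratchet is slipped by more than a fifth of a turn (horizontal distance between ratchet_mark and thimble_mark above 0.01 m).
It fails at once if the solvent bottle, the vial rack or the wrench is shifted by more than 15 mm (distance of any of solvent_bottle, vial_rack, wrench from where it was at the start of the episode above 0.015 m).
It also fails if it takes over 72 s, if anything falls off the work surface, if the arm or the gripper's body presses on something with over 40 N, if the wrist force passes 120 N, or if a joint passes its speed limit or range.

## Working session

There is one attempt and no reset: what is moved stays moved. The work goes in short steps, Python scripts to look and compute and a shell command to move; the robot and the scene stay as the last step left them, time stands still between calls to the robot, and variables do not carry over. Pictures are saved under pics/ and viewed, and the job is handed in when it is done.

```bash
mkdir -p pics; ls
cat > h.py <<'E'
import numpy as np, cv2
from rig import arm
from scipy.spatial.transform import Rotation as R
E
python3 - <<'E'
from h import *
s=arm.read_state(); print(s)
for n in ("scene","side","wrist"):
    m=arm.camera_model(n); print(n,m)
    p,d=arm.grab_frame(n); cv2.imwrite(f"pics/{n}0.png",p[:,:,::-1]); np.savez(f"pics/{n}0.npz",p=p,d=d)
E
```

```text
pics
{'time': 0.0, 'joint_positions': array([-1.39594433e-01,  3.14010955e-01,  4.49551883e-02,  1.30355702e+00,
       -6.15711904e-06,  1.43116396e+00]), 'dq': array([ 0.00115423,  0.0004259 ,  0.00090406, -0.00057273,  0.00052201,
        0.00072106]), 'effort': array([-2.90074182e-03, -4.80629075e+01,  2.98531097e+01,  1.95313990e-02,
       -3.83516899e-04, -4.27451073e-05]), 'tcp_pos': array([5.74495757e-01, 6.25563791e-05, 2.30393110e-01]), 'eef_rot': array([ 7.07093075e-01,  7.07119904e-01, -5.49053168e-04, -7.23483181e-04]), 'ft_force': array([0.04140746, 0.21174847, 0.06253098]), 'moment': array([ 0.01659689,  0.04027882, -0.02926979]), 'width': 0.08516743668618523}
scene {'mtx': array([[437.64461312,   0.        , 311.58001872],
       [  0.        , 437.64461312, 206.69948146],
       [  0.        ,   0.        ,   1.        ]]), 'camera_from_world': array([[ 0.59358863,  0.80465513,  0.01351531, -0.32311209],
       [-0.45926187,  0.32490796,  0.82674866,  0.16760332],
       [ 0.66085632, -0.49695567,  0.56240909, -1.55462873],
       [ 0.        ,  0.        ,  0.     
[... 275 characters left out ...]
   [ 0.2682128 ,  0.57241989,  0.77485312, -0.2367871 ],
       [-0.29641253, -0.71626847,  0.6317429 , -1.26680094],
       [ 0.        ,  0.        ,  0.        ,  1.        ]])}
wrist {'mtx': array([[317.15740626,   0.        , 316.57949138],
       [  0.        , 317.15740626, 196.58458178],
       [  0.        ,   0.        ,   1.        ]]), 'mount': array([[ 3.41223893e-05,  9.49636114e-01,  3.13354831e-01,
         8.11865060e-02],
       [ 9.99999459e-01, -3.58155616e-04,  9.76513226e-04,
         7.57386478e-04],
       [ 1.03956202e-03,  3.13354628e-01, -9.49635613e-01,
        -1.42314731e-01],
       [ 0.00000000e+00,  0.00000000e+00,  0.00000000e+00,
         1.00000000e+00]])}
```

View pics/scene0.png

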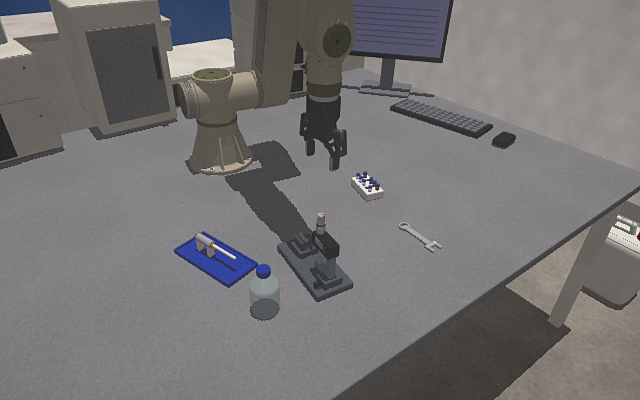

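View pics/side0.png

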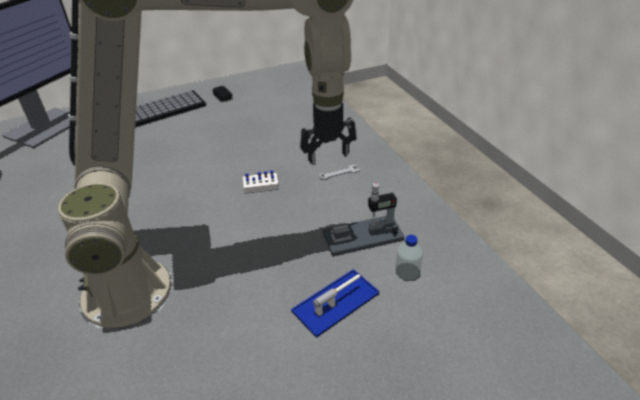

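View pics/wrist0.png

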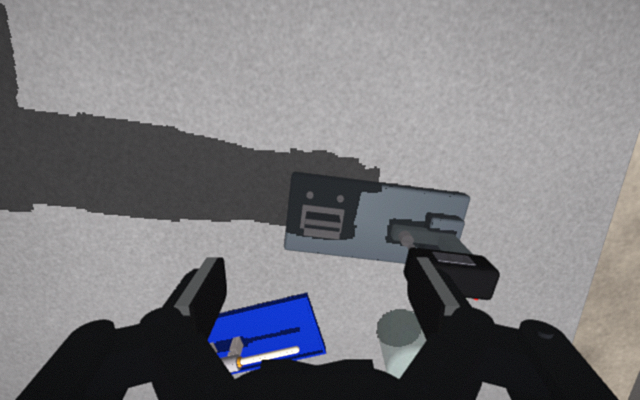

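The scene and side views show the tray with the plunger at the robot's right (scene 215,258), the micrometer at (315,265), the bottle beside it at (264,292), and the rack and wrench on the far side. I'll work out positions from depth and colour.

```bash
cat >> h.py <<'E'
def Tcw(n,s=None):
    m=arm.camera_model(n)
    if n!="wrist": return m["mtx"],np.linalg.inv(m["camera_from_world"])
    T=np.eye(4);T[:3,:3]=R.from_quat(s["eef_rot"]).as_matrix();T[:3,3]=s["tcp_pos"]
    return m["mtx"],T@m["mount"]
def rays(K,T,uv):
    uv=np.atleast_2d(uv).astype(float)
    d=np.c_[(uv[:,0]-K[0,2])/K[0,0],-(uv[:,1]-K[1,2])/K[1,1],-np.ones(len(uv))]
    return T[:3,3],d@T[:3,:3].T
def onplane(K,T,uv,z):
    o,d=rays(K,T,uv); t=(z-o[2])/d[:,2]; return o+d*t[:,None]
def cloud(K,T,D):
    v,u=np.mgrid[0:D.shape[0],0:D.shape[1]]
    o,d=rays(K,T,np.c_[u.ravel(),v.ravel()])
    P=o+d*D.ravel()[:,None]; return P.reshape(*D.shape,3)
def proj(K,T,X):
    c=(np.atleast_2d(X)-T[:3,3])@T[:3,:3]
    return np.c_[K[0,0]*c[:,0]/-c[:,2]+K[0,2],K[1,1]*c[:,1]/c[:,2]+K[1,2]]
def grab(n,tag):
    s=arm.read_state(); p,d=arm.grab_frame(n); cv2.imwrite(f"pics/{n}{tag}.png",p[:,:,::-1]); np.savez(f"pics/{n}{tag}.npz",p=p,d=d,q=s["eef_rot"],t=s["tcp_pos"]); return s,p,d
def load(n,tag):
    z=np.load(f"pics/{n}{tag}.npz"); s=dict(eef_rot=z["q"],tcp_pos=z["t"]) if "q" in z else None
    return z["p"],z["d"],s
E
python3 - <<'E'
from h import *
st=arm.read_state()
for n in ("scene","side","wrist"):
    z=np.load(f"pics/{n}0.npz"); p,d=z["p"],z["d"]
    K,T=Tcw(n,st); C=cloud(K,T,d)
    hsv=cv2.cvtColor(p,cv2.COLOR_RGB2HSV); 
    reg=(d>0)&(C[...,0]>.3)&(C[...,0]<.9)&(abs(C[...,1])<.4)&(C[...,2]<.3)
    print(n,'bench z',np.median(C[reg][:,2]))
    blue=reg&(hsv[...,0]>110)&(hsv[...,0]<128)&(hsv[...,1]>180)&(C[...,2]<.03)
    P=C[blue]; 
    print('tray',len(P),np.median(P[:,2]),cv2.minAreaRect(P[:,:2].astype(np.float32)))
    r=cv2.minAreaRect(P[:,:2].astype(np.float32)); c=np.array(r[0])
    near=reg&(np.hypot(C[...,0]-c[0],C[...,1]-c[1])<.12)&(C[...,2]>.03)&(C[...,2]<.08)&(hsv[...,1]<60)
    Q=C[near]; print('plunger pts',len(Q),Q.mean(0),np.percentile(Q[:,2],[5,50,95]))
    l=cv2.fitLine(Q[:,:2].astype(np.float32),cv2.DIST_HUBER,0,.01,.01).ravel(); t=(Q[:,:2]-l[2:])@l[:2]; print(l,np.degrees(np.arctan2(l[1],l[0])),l[2:]+l[:2]*t.min(),l[2:]+l[:2]*t.max())
    ylo=(C[...,0]>.4)&(C[...,0]<.8)&(C[...,1]>-.2)&(C[...,1]<.08)
    B=reg&ylo&(C[...,2]>.012)&(C[...,2]<.024)&~blue
    B=cv2.morphologyEx(B.astype(np.uint8),cv2.MORPH_OPEN,np.ones((3,3)))>0
    nl,lab,sta,_=cv2.connectedComponentsWithStats(B.astype(np.uint8)); 
    i=1+np.argmax(sta[1:,4]); P=C[lab==i]; print('base',len(P),cv2.minAreaRect(P[:,:2].astype(np.float32)),P[:,2].mean())
    H=reg&ylo&(C[...,2]>.158)&(C[...,2]<.19); P=C[H]; 
    if len(P): print('ratchet',len(P),P.mean(0),P.min(0),P.max(0))
E
python3 - <<'E'
import cv2
a=cv2.imread('pics/scene0.png')[200:330,165:365];cv2.imwrite('pics/z1.png',cv2.resize(a,None,fx=4,fy=4,interpolation=3))
E
```

```text
scene bench z 0.0013648371081541044
tray 266 0.007526270354770936 ((0.4782941937446594, -0.2543397545814514), (0.20085246860980988, 0.10020792484283447), 15.713310241699219)
plunger pts 253 [ 0.46848217 -0.26039824  0.04984513] [0.03873932 0.05032189 0.05687099]
[ 0.9532073   0.30231747  0.48132336 -0.25714207] 17.596848 [ 0.4155709 -0.277996 ] [ 0.55365133 -0.23420266]
base 1500 ((0.645656406879425, -0.07149144262075424), (0.10169717669487, 0.21719276905059814), 82.58567810058594) 0.018767574737866
ratchet 94 [ 0.67869024 -0.07746307  0.17283129] [ 0.66814183 -0.08478898  0.15813357] [ 0.68491406 -0.06806833  0.18325704]
side bench z 0.0007663788463301846
tray 1940 0.006459153758043068 ((0.47537773847579956, -0.25783687829971313), (0.20481184124946594, 0.10057927668094635), 15.613068580627441)
plunger pts 296 [ 0.46309445 -0.26350134  0.04969935] [0.04102647 0.05007904 0.05646556]
[ 0.95511794  0.29622573  0.46309444 -0.26350135] 17.23105 [ 0.41283093 -0.27909036] [ 0.55062576 -0.23635389]
base 1290 ((0.644721269607544, -0.07312197238206863), (0.10854761302471161, 0.21406839787960052), 82.78160858154297) 0.01800548292269847
ratchet 63 [ 0.67288272 -0.08014418  0.17232016] [ 0.6650537  -0.08854275  0.15800777] [ 0.68318281 -0.06716673  0.1839886 ]
wrist bench z -9.59106662148379e-05
tray 5099 0.005203223952614688 ((0.4981873333454132, -0.24790285527706146), (0.15890051424503326, 0.10106015205383301), 15.79670238494873)
plunger pts 597 [ 0.4939945  -0.24652685  0.04672768] [0.03813862 0.04711282 0.05324484]
[ 0.97630525  0.21639805  0.50313514 -0.24397253] 12.4975605 [ 0.45030337 -0.25568269] [ 0.55111484 -0.23333783]
base 9783 ((0.6448764204978943, -0.07080291956663132), (0.09987282007932663, 0.2144574373960495), 82.56790924072266) 0.01739892753982965
```

View pics/z1.png

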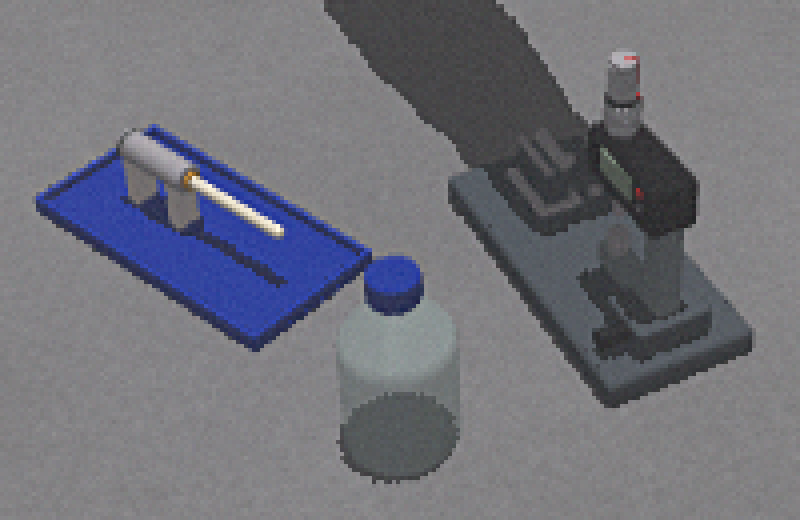

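Stand: yaw about -7.4°, measuring axis near (0.675, -0.075). Plunger: holder centre near (0.443, -0.27), yaw about 16°. I'll move over the tray and turn the tool so that its x points back along the plunger, for a close look.

```bash
python3 -m handwheel '[[[0,0,-0.92],[-269,-131,30],0],[[0,0,-0.92],[-269,-131,30],0],[[0,0,-0.92],[-269,-131,30],0],[[0,0,-0.92],[-269,-131,30],0],[[0,0,-0.92],[-269,-131,30],0]]'
python3 -m handwheel '[[[0,0,-0.92],[0,0,0],0],[[0,0,-0.92],[0,0,0],0],[[0,0,-0.92],[0,0,0],0],[[0,0,-0.92],[0,0,0],0],[[0,0,-0.92],[0,0,0],0]]'
python3 -m handwheel '[[[0,0,0],[0,0,0],0],[[0,0,0],[0,0,0],0]]'
python3 - <<'E'
from h import *
s,p,d=grab("wrist","1"); print(s["tcp_pos"],R.from_quat(s["eef_rot"]).as_matrix().round(4),s["joint_positions"],s["ft_force"],s["moment"])
E
```

```text
time: 0.78
tcp_pos: [0.4512, -0.2548, 0.2028]
eef_rot: [0.351, 0.936, 0.0, 0.0]
ft_force: [1.0, -0.3, 0.1]
width: 0.0854
time: 1.4
tcp_pos: [0.452, -0.2533, 0.2028]
eef_rot: [-0.101, 0.995, 0.0, -0.0]
ft_force: [0.7, 0.5, 0.1]
width: 0.0857
time: 1.65
tcp_pos: [0.4521, -0.2534, 0.2029]
eef_rot: [-0.097, 0.995, 0.0, -0.0]
ft_force: [0.3, -0.1, 0.5]
width: 0.0854
[ 0.45212886 -0.25338189  0.20294182] [[-9.811e-01 -1.934e-01 -2.000e-04]
 [-1.934e-01  9.811e-01  2.000e-04]
 [ 1.000e-04  2.000e-04 -1.000e+00]] [-6.65800750e-01  2.14314061e-01 -1.55566745e-01  1.20114926e+00
  3.28255447e-05 -8.60461871e-01] [ 0.33251067 -0.11354995  0.46111046] [ 0.03058304 -0.02669755  0.01785003]
```

View pics/wrist1.png

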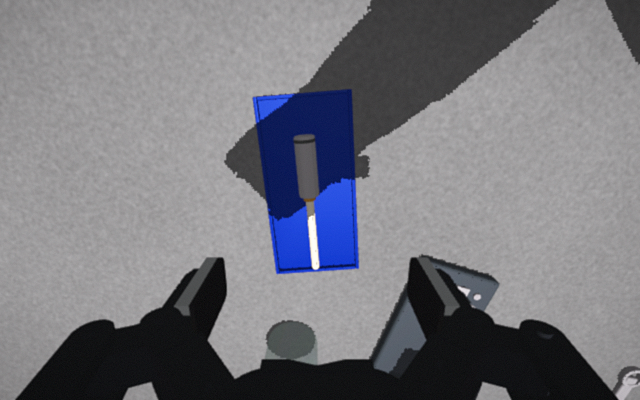

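The wrist view shows the whole plunger in the tray: holder end at (304,137), rod tip at (316,268). Now its axis.

Run:
```python
from h import *
p,d,s=load("wrist","1"); K,T=Tcw("wrist",s); C=cloud(K,T,d)
print('bench',np.median(C[100:380,60:200,2]))
m=(C[...,2]>.036)&(C[...,2]<.065)&(C[...,0]<.56)&(C[...,1]<-.19)&(d>0)
m=m.astype(np.uint8); m[:,:240]=0;m[:,370:]=0;m[290:]=0
rows=np.where(m.any(1))[0]; print(rows.min(),rows.max())
L=[];
for v in range(rows.min(),rows.max()+1,6):
    u=np.where(m[v])[0]; print(v,u.min(),u.max(),C[v,u,2].max().round(4))
# silhouette midline
mid=np.array([[ (np.where(m[v])[0].min()+np.where(m[v])[0].max())/2, v] for v in range(rows.min()+3,rows.max()-2)])
X=onplane(K,T,mid,.045)
for a,b in ((0,len(X)),(0,55),(65,len(X))):
    l=cv2.fitLine(X[a:b,:2].astype(np.float32),cv2.DIST_HUBER,0,.001,.001).ravel(); print(np.degrees(np.arctan2(l[1],l[0])),l)
e=onplane(K,T,[[304,rows.min()],[316,rows.max()]],.045); print(e, np.linalg.norm(e[1]-e[0]))
hsv=cv2.cvtColor(p,cv2.COLOR_RGB2HSV)
b=((hsv[...,0]>110)&(hsv[...,0]<128)&(hsv[...,1]>180)).astype(np.uint8); b[300:]=0
P=C[b>0]; print('tray',cv2.minAreaRect(P[:,:2].astype(np.float32)), np.percentile(P[:,2],[2,50,98]))
# posts z
```

```text
bench -0.0006564472027161816
134 268
134 303 311 0.0415
140 294 314 0.0555
146 294 315 0.055
152 295 315 0.0559
158 296 315 0.056
164 296 316 0.0553
170 297 316 0.0554
176 297 317 0.0548
182 298 317 0.0558
188 299 318 0.056
194 299 318 0.0552
200 304 314 0.0506
206 306 313 0.0488
212 307 314 0.0491
218 307 314 0.049
224 308 315 0.0493
230 309 315 0.0486
236 309 316 0.049
242 310 316 0.0497
248 310 317 0.0486
254 311 317 0.0492
260 311 318 0.0488
266 312 318 0.0487
15.559308 [ 0.9633533   0.26823574  0.47840378 -0.25476566]
15.517287 [ 0.9635498   0.2675291   0.44063452 -0.2652498 ]
15.610999 [ 0.9631109   0.26910472  0.51180404 -0.24544989]
[[ 0.41263062 -0.27244649  0.045     ]
 [ 0.55064791 -0.2338654   0.045     ]] 0.1433083147812155
tray ((0.47544413805007935, -0.25554513931274414), (0.2040654569864273, 0.09900689125061035), 15.629668235778809) [0.00418066 0.00576947 0.01229963]
```

Plunger origin is at (0.4417, -0.2643), yaw 15.6°. The measured length of 143.3 mm matches the given 143. I'll descend part way, then check the alignment.

```bash
python3 -m handwheel '[[[0,0,-0.077],[12.3,-8.7,50],0.3],[[0,0,-0.077],[12.3,-8.7,100],0.3],[[0,0,-0.077],[12.3,-8.7,118],0.4],[[0,0,-0.077],[12.3,-8.7,118],0.4]]' 50
python3 - <<'E'
from h import *
s,p,d=grab("wrist","2"); print(s["tcp_pos"],R.from_quat(s["eef_rot"]).as_matrix().round(4),s["ft_force"],s["width"])
K,T=Tcw("wrist",s)
Rm=T[:3,:3]
q=p.copy()
dx=np.array([np.cos(np.radians(15.58)),np.sin(np.radians(15.58)),0]);o=np.array([.4417,-.2643,.045])
for a in (-.03,0,.03,.113):
    u=proj(K,T,o+a*dx)[0]; cv2.circle(q,tuple(int(x) for x in u),3,(255,0,0),1); print(a,u)
cv2.imwrite("pics/wrist2o.png",q[:,:,::-1])
E
```

```text
time: 2.2
tcp_pos: [0.4407, -0.2635, 0.0835]
eef_rot: [-0.136, 0.991, 0.001, -0.001]
ft_force: [0.1, -0.1, 0.0]
width: 0.0518
[ 0.44069766 -0.26347067  0.08354331] [[-0.9629 -0.2697 -0.0028]
 [-0.2697  0.9629  0.0024]
 [ 0.002   0.0031 -1.    ]] [ 0.14888587 -0.13975431  0.03186509] 0.05175915080004068
-0.03 [314.11091298 182.33890513]
0 [314.17055248 228.8244913 ]
0.03 [314.224763   271.07849724]
0.113 [314.35190826 370.18096756]
```

View pics/wrist2o.png

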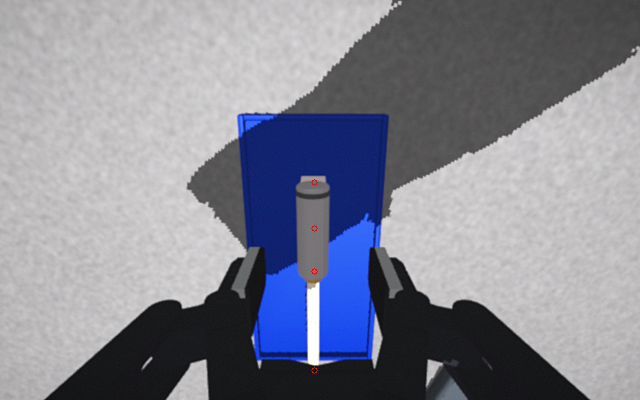

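Run:
```python
from h import *
p,d,s=load("wrist","2"); K,T=Tcw("wrist",s); C=cloud(K,T,d)
m=(C[...,2]>.038)&(C[...,2]<.06)&(d>0); m[:,:280]=0;m[:,345:]=0;m[360:]=0
mid=np.array([[ (np.where(m[v])[0].min()+np.where(m[v])[0].max())/2, v] for v in range(190,355) if m[v].any()])
X=onplane(K,T,mid,.045); L=np.c_[X,np.ones(len(X))]
Ti=np.linalg.inv(np.r_[np.c_[R.from_quat(s["eef_rot"]).as_matrix(),s["tcp_pos"]],[[0,0,0,1]]])
Q=(L@Ti.T)[:,:3]*1000
for a in range(0,len(Q),15): print(mid[a],Q[a].round(2),X[a].round(4))
for a in (188,190,194): 
    print(a,np.where(m[a])[0][[0,-1]] if m[a].any() else 0, C[a,312])
```

```text
[312.5 190. ] [24.44 -2.13 38.59] [ 0.4176 -0.272   0.045 ]
[313. 205.] [14.92 -1.86 38.57] [ 0.4267 -0.2692  0.045 ]
[312.5 220. ] [ 5.11 -2.2  38.55] [ 0.4363 -0.2669  0.045 ]
[312.5 235. ] [-5.03 -2.24 38.53] [ 0.446  -0.2642  0.045 ]
[312.5 250. ] [-15.5   -2.29  38.51] [ 0.4561 -0.2614  0.045 ]
[313. 265.] [-26.33  -2.    38.48] [ 0.4665 -0.2582  0.045 ]
[312.5 280. ] [-37.52  -2.37  38.46] [ 0.4774 -0.2555  0.045 ]
[312.5 295. ] [-49.1   -2.42  38.44] [ 0.4885 -0.2525  0.045 ]
[312.5 310. ] [-61.1   -2.47  38.41] [ 0.5001 -0.2493  0.045 ]
[313. 325.] [-73.52  -2.17  38.39] [ 0.512  -0.2456  0.045 ]
[313. 340.] [-86.4   -2.22  38.36] [ 0.5244 -0.2422  0.045 ]
188 [296 329] [ 0.4138886  -0.27328113  0.05398956]
190 [296 329] [ 0.41522113 -0.27291961  0.05335025]
194 [296 329] [ 0.41690503 -0.27243969  0.05534653]
```

Run:
```python
from h import *
p,d,s=load("wrist","2"); K,T=Tcw("wrist",s); C=cloud(K,T,d)
Ti=np.linalg.inv(np.r_[np.c_[R.from_quat(s["eef_rot"]).as_matrix(),s["tcp_pos"]],[[0,0,0,1]]])
Q=(C.reshape(-1,3)@Ti[:3,:3].T+Ti[:3,3]).reshape(C.shape)*1000
for v in (255,265,275,285,295):
    r=Q[v]; ok=(d[v]>0)&(r[:,2]<5)&(r[:,2]>-60)
    l=[u for u in range(200,317) if ok[u]]; g=[u for u in range(317,430) if ok[u]]
    if l and g: print(v,l[-1],r[l[-1]].round(1),g[0],r[g[0]].round(1),'mid',((r[l[-1],1]+r[g[0],1])/2).round(2))
```

```text
255 264 [  5.  -25.3  -5.2] 369 [ 4.5 25.8 -4.5] mid 0.24
265 265 [ -1.5 -25.4  -3.4] 368 [-1.7 25.8 -3.4] mid 0.18
275 265 [ -6.5 -25.5  -4.7] 368 [-6.4 25.8 -4.8] mid 0.15
285 265 [-10.8 -25.4  -6.9] 368 [-11.5  25.9  -5.9] mid 0.26
295 262 [-11.1 -25.6 -14.6] 371 [ -9.9  25.6 -16.3] mid -0.03
```

```bash
python3 -m handwheel '[[[0,0,0],[0,-2,30],0.4],[[0,0,0],[0,-2,48.5],0.45],[[0,0,0],[0,-2,48.5],0.45],[[0,0,0],[0,-2,48.5],0.9],[[0,0,0],[0,-2,48.5],0.9]]' 50
python3 -m handwheel '[[[0,0,0],[0,0,0],0.9],[[0,0,0],[0,0,0],0.9],[[0,0,0],[0,0,0],0.9]]'
```

```text
time: 2.88
tcp_pos: [0.443, -0.2653, 0.0383]
eef_rot: [-0.137, 0.991, 0.001, 0.001]
ft_force: [-1.8, 6.4, 6.5]
width: 0.018
time: 3.25
tcp_pos: [0.443, -0.2653, 0.0383]
eef_rot: [-0.137, 0.991, 0.001, 0.001]
ft_force: [-1.0, 6.3, 6.1]
width: 0.0181
```

Run:
```python
from h import *
out=[]
for n in ("scene","side","wrist"):
    s,p,d=grab(n,"3")
    K,T=Tcw(n,s); u,v=proj(K,T,[.443,-.2653,.05])[0].astype(int)
    w=60 if n!="wrist" else 110
    y0=int(np.clip(v-w,0,400-2*w)); c=p[y0:y0+2*w,u-w:u+w,::-1]; out.append(cv2.resize(c,(390,390),interpolation=3))
cv2.imwrite("pics/z3.png",np.vstack([np.hstack(out[:2])])); cv2.imwrite("pics/z3w.png",out[2]); print(s["moment"],s["ft_force"])
```

```text
[ 1.09994747  0.220398   -0.06197421] [-1.18184719  5.08577404  7.35654048]
```

View pics/z3.png

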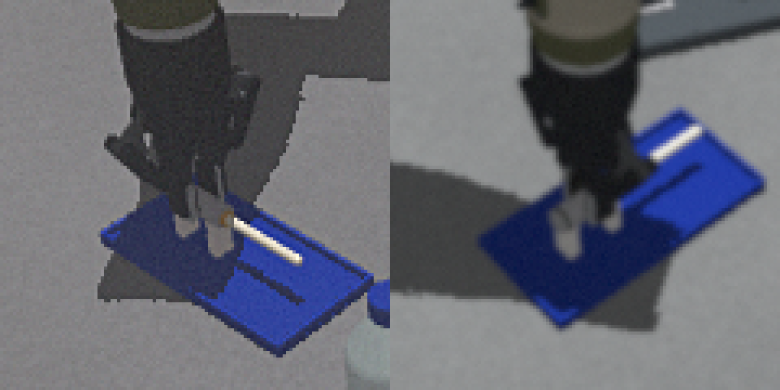

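View pics/wrist3.png

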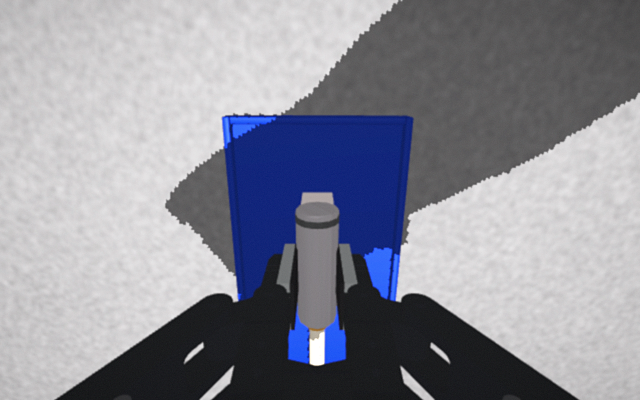

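The grip reads 18 mm instead of 20, with 6 N upward, so it probably sits above the widest line. I'll open slightly and check.

```bash
python3 -m handwheel '[[[0,0,0],[0,0,0],0.65],[[0,0,0],[0,0,0],0.65],[[0,0,0],[0,0,0],0.65]]'
python3 - <<'E'
from h import *
s,p,d=grab("wrist","4"); print(s["tcp_pos"],s["ft_force"],s["moment"],s["width"]); K,T=Tcw("wrist",s); C=cloud(K,T,d)
Ti=np.linalg.inv(np.r_[np.c_[R.from_quat(s["eef_rot"]).as_matrix(),s["tcp_pos"]],[[0,0,0,1]]])
Q=(C.reshape(-1,3)@Ti[:3,:3].T+Ti[:3,3]).reshape(C.shape)*1000
for v in (220,235,245,255,265,275,285,295):
    print(v,[(u,*Q[v,u].round(1)) for u in range(260,376,8)])
cv2.imwrite("pics/z4.png",cv2.resize(p[170:370,210:430,::-1],None,fx=3,fy=3,interpolation=3)[:600])
E
```

```text
time: 3.78
tcp_pos: [0.4426, -0.2667, 0.0368]
eef_rot: [-0.137, 0.991, -0.0, 0.0]
ft_force: [-0.3, -0.1, 0.7]
width: 0.0299
[ 0.44263203 -0.26667524  0.03684038] [-0.30208075 -0.05411118  0.68906091] [0.03789898 0.00630222 0.00950926] 0.02986438280752948
220 [(260, np.float64(8.1), np.float64(-33.2), np.float64(31.5)), (268, np.float64(8.4), np.float64(-28.3), np.float64(30.8)), (276, np.float64(7.9), np.float64(-23.8), np.float64(31.8)), (284, np.float64(80.4), np.float64(-0.2), np.float64(-142.3)), (292, np.float64(8.3), np.float64(-14.2), np.float64(30.8)), (300, np.float64(26.7), np.float64(-7.1), np.float64(-13.3)), (308, np.float64(28.3), np.float64(-3.5), np.float64(-17.1)), (316, np.float64(28.7), np.float64(-0.1), np.float64(-18.2)), (324, np.float64(28.9), np.float64(3.3), np.float64(-18.6)), (332, np.float64(27.7), np.float64(6.8), np.float64(-15.8)), (340, np.float64(26.5), np.float64(10.5), np.float64(-12.8)), (348, np.float64(8.3), np.float64(18.8), np.float64(30.9)), (356, np.float64(8.0), np.float64(23.6), np.float64(31.5)), (364, np.float64(7.9), np.float64(28.4), np
[... 5891 characters left out ...]
.float64(-17.2)), (292, np.float64(-44.5), np.float64(-15.6), np.float64(32.0)), (300, np.float64(-14.3), np.float64(-7.9), np.float64(-10.1)), (308, np.float64(-9.7), np.float64(-3.8), np.float64(-16.5)), (316, np.float64(-8.7), np.float64(-0.1), np.float64(-17.9)), (324, np.float64(-8.6), np.float64(3.6), np.float64(-18.1)), (332, np.float64(-10.1), np.float64(7.4), np.float64(-16.0)), (340, np.float64(-43.6), np.float64(15.3), np.float64(30.7)), (348, np.float64(-11.2), np.float64(15.1), np.float64(-14.5)), (356, np.float64(5.0), np.float64(15.5), np.float64(-37.0)), (364, np.float64(11.0), np.float64(17.1), np.float64(-45.5)), (372, np.float64(11.5), np.float64(19.8), np.float64(-46.2))]
```

View pics/z4.png

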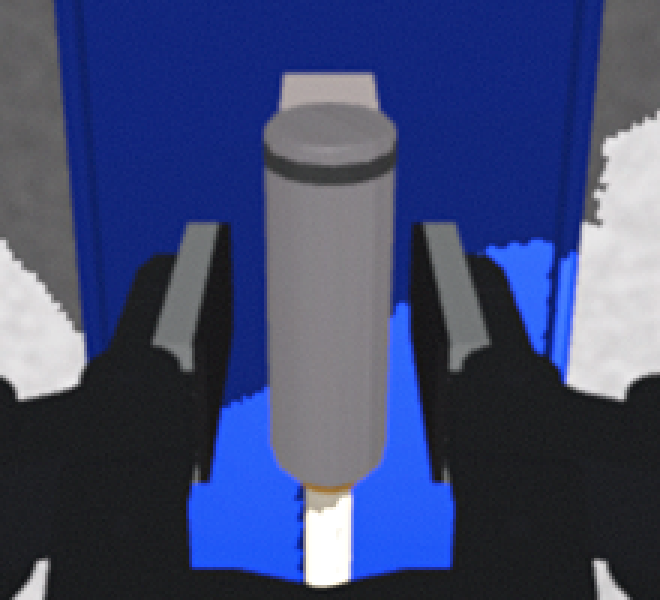

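The holder's axis is about 1.4 mm to +y of the finger mid-plane and 8 mm behind the tips. I'll shift to centre it, go 5 mm deeper and grip.

```bash
python3 -m handwheel '[[[0,0,0],[0,1.4,5],0.65],[[0,0,0],[0,1.4,5],0.65],[[0,0,0],[0,1.4,5],0.9],[[0,0,0],[0,1.4,5],0.9],[[0,0,0],[0,1.4,5],0.9]]' 50
python3 -m handwheel '[[[0,0,0],[0,0,0],0.9],[[0,0,0],[0,0,0],0.9]]'
```

```text
time: 4.45
tcp_pos: [0.4422, -0.2653, 0.0316]
eef_rot: [-0.137, 0.991, -0.0, 0.0]
ft_force: [1.0, -1.9, -1.4]
width: 0.0185
time: 4.7
tcp_pos: [0.4422, -0.2652, 0.0317]
eef_rot: [-0.137, 0.991, -0.0, 0.0]
ft_force: [0.7, -2.7, -0.9]
width: 0.0182
```

The forces are low now. For clearance beside the V, which stands only 1.5 mm inside the finger gap, I want the tips only about 8 mm below the axis. I'll regrip 5 mm higher while centred, then lift.

```bash
python3 -m handwheel '[[[0,0,0],[0,0,0],0.68],[[0,0,0],[0,0.4,-5],0.68],[[0,0,0],[0,0.4,-5],0.9],[[0,0,0],[0,0.4,-5],0.9],[[0,0,0],[0,0.4,-5],0.9]]' 60
python3 -m handwheel '[[[0,0,0],[0,0,0],0.9],[[0,0,0],[0,0,0],0.9]]'
```

```text
time: 5.32
tcp_pos: [0.4425, -0.2654, 0.0375]
eef_rot: [-0.137, 0.991, -0.001, 0.001]
ft_force: [-0.8, -1.1, 6.6]
width: 0.0177
time: 5.58
tcp_pos: [0.4425, -0.2654, 0.0375]
eef_rot: [-0.137, 0.991, -0.001, 0.001]
ft_force: [-0.9, -1.7, 6.1]
width: 0.0177
```

```bash
python3 -m handwheel '[[[0,0,0],[0,0,-5],0.9],[[0,0,0],[0,0,-15],0.9],[[0,0,0],[0,0,-25],0.9],[[0,0,0],[0,0,-25],0.9]]'
python3 - <<'E'
from h import *
s,p,d=grab("wrist","5"); print(s["tcp_pos"],s["ft_force"],s["moment"],s["width"]); K,T=Tcw("wrist",s); C=cloud(K,T,d)
Ti=np.linalg.inv(np.r_[np.c_[R.from_quat(s["eef_rot"]).as_matrix(),s["tcp_pos"]],[[0,0,0,1]]])
Q=(C.reshape(-1,3)@Ti[:3,:3].T+Ti[:3,3]).reshape(C.shape)*1000
for v in range(200,380,12):
    print(v,[Q[v,u].round(1).tolist() for u in (308,316,324)])
cv2.imwrite("pics/z5.png",cv2.resize(p[170:370,210:430,::-1],None,fx=3,fy=3,interpolation=3)[:600])
E
```

```text
time: 6.08
tcp_pos: [0.4426, -0.2651, 0.0627]
eef_rot: [-0.137, 0.991, -0.001, 0.001]
ft_force: [-0.1, -0.5, -1.8]
width: 0.0176
[ 0.44264226 -0.26506034  0.06270065] [-0.06449424 -0.51826066 -1.76574712] [-0.04228994  0.05649171 -0.02791326] 0.017576112599356646
200 [[80.4, -0.2, -142.3], [19.9, -0.0, 33.4], [22.0, 4.5, 27.2]]
212 [[28.9, -3.7, -9.3], [29.1, -0.1, -9.9], [29.3, 3.5, -10.3]]
224 [[26.4, -3.5, -16.9], [26.3, -0.1, -16.7], [25.9, 3.4, -15.9]]
236 [[20.5, -3.6, -16.4], [20.9, -0.1, -17.3], [19.9, 3.4, -15.3]]
248 [[13.9, -3.7, -15.1], [15.0, -0.1, -17.1], [14.6, 3.4, -16.4]]
260 [[8.0, -3.7, -15.3], [8.7, -0.1, -16.5], [8.6, 3.5, -16.4]]
272 [[1.8, -3.8, -15.4], [2.7, -0.1, -16.8], [2.2, 3.5, -15.9]]
284 [[-4.1, -3.8, -16.0], [-3.9, -0.1, -16.3], [-3.9, 3.6, -16.3]]
296 [[-11.2, -3.9, -15.2], [-9.8, -0.1, -17.2], [-10.7, 3.6, -15.9]]
308 [[-17.1, -3.9, -16.4], [-16.9, -0.1, -16.5], [-17.5, 3.7, -15.8]]
320 [[-25.2, -4.0, -14.9], [-23.8, -0.1, -16.6], [-24.4, 3.7, -15.8]]
332 [[-96.6, -6.3, 57.7], [-34.6, -0.1, -12.4], [-39.0, 4.1, -7.4]]
344 [[-107.7, -6.4, 57.3], [-43.6, -0.1, -10.8], [-107.6, 6.2, 57.1]]
356 [[-119.9, -6.5, 57.5], [-52.2, -0.1, -10.1], [-119.0, 6.3, 56.6]]
368 [[9.6, -2.3, -75.7], [8.3, -0.2, -74.6], [9.4, 2.0, -75.5]]
```

View pics/z5.png

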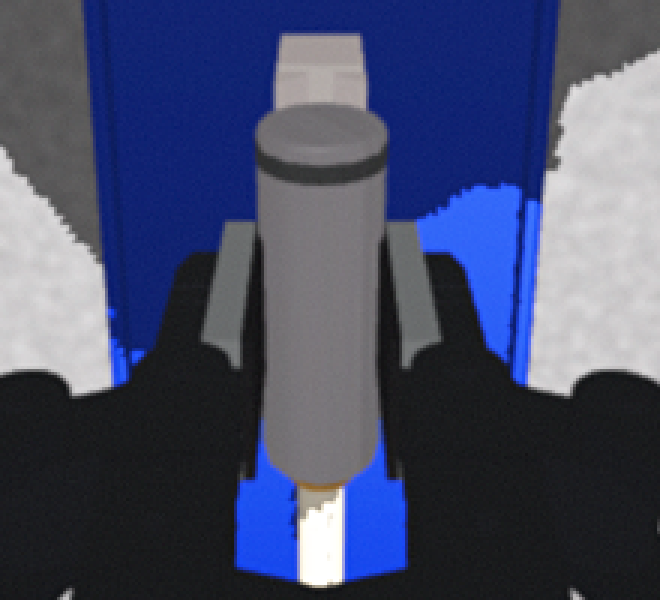

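The plunger is held level and centred, 7 mm behind the tips, and the lift reads 1.8 N. Now up and over the micrometer, to view the V rest from above with the wrist camera.

```bash
python3 -m handwheel '[[[0,0,0],[0,0,-50],0.9],[[0,0,0],[0,0,-100],0.9],[[0,0,0],[0,0,-150],0.9],[[0,0,0.1],[-40,20,-160],0.9],[[0,0,0.2],[-80,40,-160],0.9]]'
python3 -m handwheel '[[[0,0,0.1],[-42,16.3,0],0.9],[[0,0,0.203],[-84,32.5,0],0.9],[[0,0,0.203],[-126,48.8,0],0.9],[[0,0,0.203],[-164,101.2,0],0.9],[[0,0,0.203],[-164,101.2,0],0.9]]'
python3 - <<'E'
from h import *
s=arm.read_state(); M=R.from_quat(s["eef_rot"]).as_matrix(); print(s["tcp_pos"],M.round(4)); dx=np.array([.6611,-.0736,.22])-s["tcp_pos"]; print('shift',(M.T@dx*1000).round(1), 'yaw',np.degrees(np.arctan2(M[1,0],M[0,0])))
E
```

```text
time: 6.75
tcp_pos: [0.5094, -0.2046, 0.2232]
eef_rot: [-0.035, 0.999, -0.001, 0.001]
ft_force: [-0.2, 0.3, -2.3]
width: 0.0175
time: 7.38
tcp_pos: [0.6656, -0.0873, 0.22]
eef_rot: [0.062, 0.998, 0.001, -0.001]
ft_force: [-0.6, -0.1, -1.6]
width: 0.0178
[ 0.66555003 -0.08731725  0.21997741] [[-0.9924  0.1228 -0.0012]
 [ 0.1228  0.9924  0.0014]
 [ 0.0014  0.0013 -1.    ]]
shift [ 6.1 13.1  0. ] yaw 172.94419046636628
```

```bash
python3 -m handwheel '[[[0,0,0.006],[6,13,0],0.9],[[0,0,0.006],[6,13,0],0.9],[[0,0,0.006],[6,13,0],0.9]]'
python3 - <<'E'
from h import *
s,p,d=grab("wrist","6"); print(s["tcp_pos"])
E
```

```text
time: 7.75
tcp_pos: [0.6592, -0.0785, 0.2221]
eef_rot: [0.068, 0.998, -0.0, 0.0]
ft_force: [-0.3, -0.1, -1.2]
width: 0.0182
[ 0.65924699 -0.07848106  0.22205819]
```

View pics/wrist6.png

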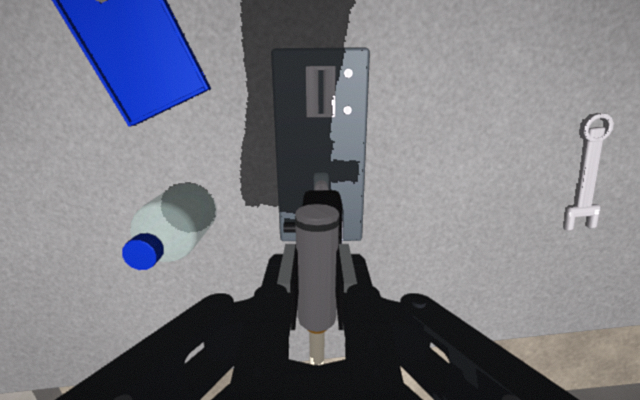

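The base is seen from above (cols 273-370), with the V rest at rows 66-117, cols 306-336. I'll measure both.

Run:
```python
from h import *
p,d,s=load("wrist","6"); K,T=Tcw("wrist",s); C=cloud(K,T,d)
reg=np.zeros(d.shape,bool); reg[30:250,240:400]=1
V=reg&(C[...,2]>.036)&(C[...,2]<.06); V[130:]=0
vv,uu=np.where(V); print(vv.min(),vv.max(),uu.min(),uu.max(),C[V][:,2].max())
r=cv2.minAreaRect(C[V][:,:2].astype(np.float32)); print('Vtop rect',r)
B=reg&(C[...,2]>.013)&(C[...,2]<.023); B[205:]=0
P=C[B]; r2=cv2.minAreaRect(P[:,:2].astype(np.float32)); print('base',r2,P[:,2].mean())
# edges of base per row at z=.018
mid=[];
for v in range(60,195,3):
    u=np.where(B[v])[0]; a=onplane(K,T,[[u.min()-.5,v],[u.max()+.5,v]],.018); mid.append(np.r_[a[0],a[1]])
mid=np.array(mid)
for k in (0,3):
    l=cv2.fitLine(mid[:,k:k+2].astype(np.float32),cv2.DIST_HUBER,0,.001,.001).ravel(); print(np.degrees(np.arctan2(l[1],l[0]))%180,l)
m=(mid[:,:2]+mid[:,3:5])/2; l=cv2.fitLine(m.astype(np.float32),cv2.DIST_HUBER,0,.001,.001).ravel(); print('mid',l,np.linalg.norm(mid[:,:2]-mid[:,3:5],axis=1).mean())
# V block rows
vm=[]
for v in range(70,114,3):
    u=np.where(V[v])[0]; a=onplane(K,T,[[u.min()-.5,v],[u.max()+.5,v]],.053); vm.append((a[0]+a[1])/2); print(v,u.min(),u.max(),np.linalg.norm(a[0]-a[1]).round(4), C[v,u,2].max().round(3))
e=onplane(K,T,[[321,vv.min()-.5],[321,vv.max()+.5]],.053); print('V ends',e)
ax=e.mean(0)[:2]+.095*np.array([np.cos(np.radians(7.4)),-np.sin(np.radians(7.4))]); print('axis from V',ax)
print('Vmid',np.mean(vm,0))
c=np.array(r2[0]); 
# front edge of base
f=[np.where(B[:,u])[0].min() for u in range(280,363)]; print('front row',np.median(f), onplane(K,T,[[321,np.median(f)-.5]],.018))
cv2.imwrite("pics/z6.png",cv2.resize(p[35:255,240:410,::-1],None,fx=2.7,fy=2.7,interpolation=3)[:600])
```

```text
69 114 312 329 0.05459603312624789
Vtop rect ((0.5805193781852722, -0.06324651092290878), (0.01618061400949955, 0.03995926305651665), 82.51806640625)
base ((0.6215106248855591, -0.06837980449199677), (0.09999917447566986, 0.16783875226974487), 82.65168762207031) 0.017739341922518838
172.69804 [ 0.9918901  -0.12709853  0.6099121  -0.11669019]
172.6088 [ 0.99169093 -0.12864327  0.623289   -0.01888512]
mid [ 0.99187356 -0.12722759  0.6336115  -0.06996836] 0.09871561384808211
70 312 329 0.0164 0.053
73 312 329 0.0165 0.053
76 312 329 0.0165 0.052
79 312 329 0.0166 0.053
82 312 329 0.0166 0.053
85 312 329 0.0167 0.052
88 312 329 0.0167 0.052
91 312 329 0.0168 0.053
94 312 329 0.0168 0.053
97 312 329 0.0169 0.053
100 312 329 0.0169 0.052
103 312 329 0.017 0.054
106 312 329 0.017 0.054
109 312 329 0.0171 0.053
112 312 329 0.0171 0.053
V ends [[ 0.56054926 -0.06011495  0.053     ]
 [ 0.60090801 -0.06544554  0.053     ]]
axis from V [ 0.67493739 -0.07501582]
Vmid [ 0.57992868 -0.06314394  0.053     ]
front row 48.0 [[ 0.5391623  -0.05675043  0.018     ]]
```

View pics/z6.png

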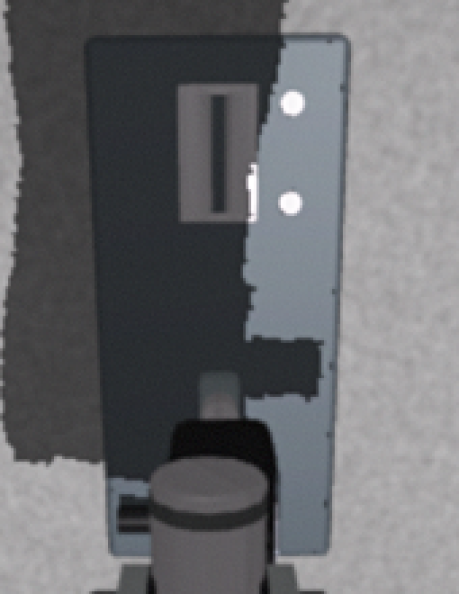

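V centre (0.5805, -0.0632), yaw -7.35°; width and length match the given sizes, and the measuring axis comes out at (0.6747, -0.0754), the same as from the base. Next, the plunger's offset in the tool frame and the shift to a point 55 mm in front of the seat.

Run:
```python
from h import *
for tag in "56":
    p,d,s=load("wrist",tag); K,T=Tcw("wrist",s); C=cloud(K,T,d)
    M=np.r_[np.c_[R.from_quat(s["eef_rot"]).as_matrix(),s["tcp_pos"]],[[0,0,0,1]]];Ti=np.linalg.inv(M)
    Q=(C.reshape(-1,3)@Ti[:3,:3].T+Ti[:3,3]).reshape(C.shape)*1000
    Kt=K; Tt=Ti@T
    for v in (225,235,245,305,315,322):
        r=Q[v]; ok=(d[v]>0)&(r[:,2]>-20)&(r[:,2]<-3)&(abs(r[:,1])<10.4); ok[:285]=0; ok[350:]=0
        u=np.where(ok)[0]; a=onplane(Kt,Tt,[[u.min()-.5,v],[u.max()+.5,v]],-.011)*1000; print(tag,v,u.min(),u.max(),a[:,1].round(2),a[:,1].mean().round(2),a[0,0].round(1))
s=arm.read_state(); M=R.from_quat(s["eef_rot"]).as_matrix(); e=np.array([.9918,-.128,0])
t=np.array([.5804,-.0638,.15])-.055*e
o=M@np.array([-.0005,.0004,0]); print('shift',(M.T@(t-o-s["tcp_pos"])*1000).round(1),np.degrees(np.arctan2(M[1,0],M[0,0])),s["joint_positions"])
```

```text
5 225 296 338 [-9.04 10.29] 0.63 23.5
5 235 296 337 [-9.14  9.95] 0.4 18.5
5 245 295 337 [-9.7  10.05] 0.17 13.5
5 305 298 335 [-8.94  9.75] 0.4 -19.2
5 315 298 335 [-9.06  9.86] 0.4 -25.1
5 322 299 334 [-8.63  9.43] 0.4 -29.4
6 225 295 338 [-9.49 10.29] 0.4 23.5
6 235 296 337 [-9.14  9.95] 0.4 18.5
6 245 294 337 [-10.16  10.05] -0.06 13.5
6 305 298 335 [-8.94  9.75] 0.4 -19.2
6 315 297 335 [-9.55  9.86] 0.15 -25.1
6 322 299 334 [-8.63  9.43] 0.4 -29.4
shift [135.8   3.2  72. ] 172.21256665267614 [-2.39341307e-01  4.95528089e-01  2.96250506e-01  1.37086131e+00
 -1.78857278e-04 -1.03424936e-01]
```

```bash
python3 -m handwheel '[[[0,0,-0.008],[50,1,0],0.9],[[0,0,-0.008],[100,2,0],0.9],[[0,0,-0.008],[136,3.2,0],0.9],[[0,0,-0.008],[136,3.2,36],0.9],[[0,0,-0.008],[136,3.2,72],0.9]]'
python3 -m handwheel '[[[0,0,0],[0,0,0],0.9],[[0,0,0],[0,0,0],0.9]]'
cat > rel.py <<'E'
from h import *
import sys
s=arm.read_state(); M=R.from_quat(s["eef_rot"]).as_matrix(); e=np.array([.9918,-.128,0]); V=np.array([.5804,-.0638,.059])
pl=s["tcp_pos"]+M@np.array([-.0005,.00035,-.0070])
n=np.array([.128,.9918,0]); dd=pl-V
print('plunger rel seat (stand axes mm)',(np.array([dd@e,dd@n,dd[2]])*1000).round(1),'yaw',np.degrees(np.arctan2(M[1,0],M[0,0])).round(2),'tilt',M[2,:2].round(4),'F',s["ft_force"].round(1),'M',s["moment"].round(2),'w',round(s["width"],4),'t',s["time"])
print('e,n in tool',(M.T@e).round(3),(M.T@n).round(3))
E
python3 rel.py
```

```text
time: 8.43
tcp_pos: [0.5256, -0.0572, 0.1502]
eef_rot: [0.064, 0.998, -0.0, 0.002]
ft_force: [0.6, 0.6, -1.0]
width: 0.0177
time: 8.68
tcp_pos: [0.5261, -0.0568, 0.1509]
eef_rot: [0.064, 0.998, -0.0, 0.001]
ft_force: [0.4, 0.0, -0.6]
width: 0.0179
plunger rel seat (stand axes mm) [-54.3   0.3  98.9] yaw 172.7 tilt [-0.0015 -0.0002] F [ 0.4  0.  -0.6] M [-0.06 -0.06  0.01] w 0.0179 t 8.675
e,n in tool [-1.    -0.001  0.002] [-0.001  1.    -0.   ]
```

```bash
python3 -m handwheel '[[[0,0,0],[0,-0.3,45],0.9],[[0,0,0],[0,-0.3,85],0.9],[[0,0,0],[0,-0.3,94],0.9],[[0,0,0],[0,-0.3,94],0.9]]'
python3 rel.py
python3 - <<'E'
from h import *
out=[]
for n in ("scene","side"):
    s,p,d=grab(n,"7"); K,T=Tcw(n,s); u,v=proj(K,T,[.63,-.07,.06])[0].astype(int); w=50
    out.append(cv2.resize(p[v-w:v+w,u-w:u+w,::-1],(400,400),interpolation=3))
cv2.imwrite("pics/z7.png",np.hstack(out))
E
```

```text
time: 9.18
tcp_pos: [0.5264, -0.0568, 0.0567]
eef_rot: [0.063, 0.998, -0.0, 0.001]
ft_force: [0.0, -0.1, -0.9]
width: 0.0174
plunger rel seat (stand axes mm) [-54.    0.4   4.7] yaw 172.74 tilt [-0.0012 -0.0001] F [ 0.  -0.1 -0.9] M [ 0.03  0.02 -0.03] w 0.0174 t 9.175
e,n in tool [-1.    -0.002  0.001] [-0.002  1.    -0.   ]
```

View pics/z7.png

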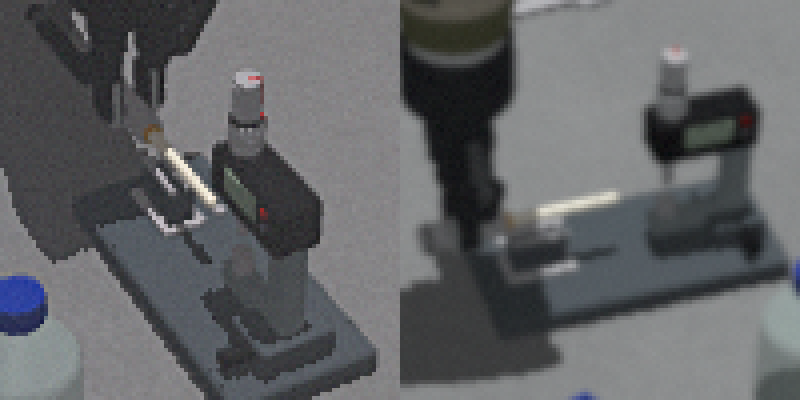

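Run:
```python
from h import *
p,d,s=load("side","7"); K,T=Tcw("side",None)
q=cv2.resize(p[170:260,300:420],None,fx=6,fy=6,interpolation=3)
e=np.array([.9918,-.128,0]); V=np.array([.5804,-.0638,.059]); A=V+.095*e
def mk(X,c):
    u=(proj(K,T,X)[0]-[300,170]+.5)*6; cv2.circle(q,tuple(int(x) for x in u),3,c,1); print(X,proj(K,T,X)[0])
mk(A-[0,0,.004],(255,0,0)); mk(A+[0,0,.0085],(0,255,0)); mk(A+[0,0,.0140],(0,255,0))
for x in (-.032-.0,-.07,0,.018): mk(V+e*(.059-.0+x-.0)-e*0+[0,0,.0047],(255,255,0))
cv2.imwrite("pics/z8.png",q[:,:,::-1])
print(p[195:235,366].tolist())
```

```text
[ 0.674621 -0.07596   0.055   ] [373.05315841 219.92502484]
[ 0.674621 -0.07596   0.0675  ] [373.24589757 216.56802405]
[ 0.674621 -0.07596   0.073   ] [373.33140864 215.07864981]
[ 0.6071786 -0.067256   0.0637   ] [350.09171966 222.5135227 ]
[ 0.5694902 -0.062392   0.0637   ] [336.98059073 225.30708609]
[ 0.6389162 -0.071352   0.0637   ] [361.01811391 220.18545658]
[ 0.6567686 -0.073656   0.0637   ] [367.11878229 218.88559873]
[[142, 143, 144], [141, 142, 145], [140, 141, 142], [136, 138, 137], [135, 138, 137], [134, 136, 136], [136, 139, 139], [137, 138, 139], [136, 136, 138], [136, 139, 139], [136, 138, 140], [137, 140, 140], [140, 142, 142], [142, 143, 144], [142, 144, 145], [142, 145, 144], [141, 143, 142], [139, 141, 142], [138, 141, 141], [139, 141, 142], [136, 140, 140], [138, 140, 141], [137, 139, 140], [134, 136, 137], [116, 119, 122], [95, 101, 106], [84, 93, 98], [84, 91, 97], [83, 93, 97], [83, 92, 98], [82, 91, 96], [84, 91, 99], [81, 92, 98], [82, 91, 97], [83, 91, 97], [81, 90, 96], [85, 92, 98], [85, 93, 99], [84, 91, 98], [85, 92, 97]]
```

View pics/z8.png

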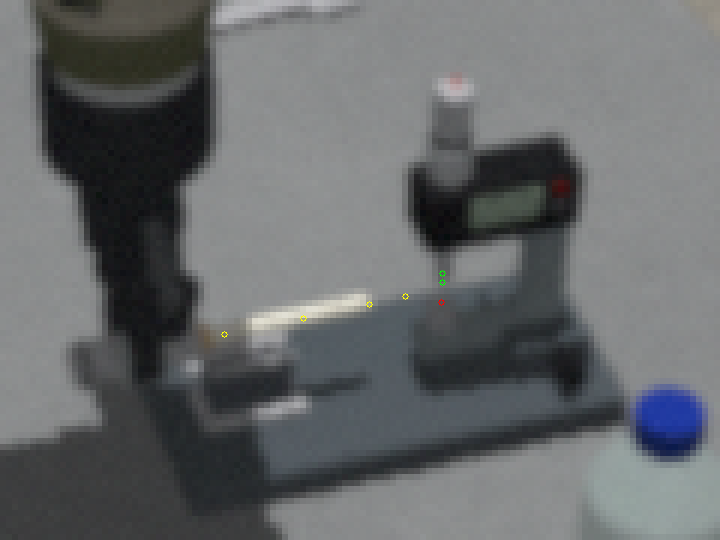

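The rod points at the gap. I'll go forward to 28 mm before the seat, with the tip still short of the spindle, and feel for the V height there.

```bash
python3 -m handwheel '[[[0,0,0],[-13,-0.4,-0.8],0.9],[[0,0,0],[-26,-0.4,-0.8],0.9],[[0,0,0],[-26,-0.4,0.5],0.9],[[0,0,0],[-26,-0.4,2],0.9],[[0,0,0],[-26,-0.4,2],0.9]]'
python3 rel.py
python3 -m handwheel '[[[0,0,0],[0,0,1],0.9],[[0,0,0],[0,0,1],0.9]]'
python3 rel.py
python3 -m handwheel '[[[0,0,0],[0,0,1],0.9],[[0,0,0],[0,0,1],0.9]]'
python3 rel.py
```

```text
time: 9.9
tcp_pos: [0.5505, -0.06, 0.0531]
eef_rot: [0.063, 0.998, 0.0, -0.001]
ft_force: [-0.4, -0.2, -1.8]
width: 0.0177
plunger rel seat (stand axes mm) [-29.6   0.3   1.1] yaw 172.75 tilt [0.0012 0.0001] F [-0.4 -0.2 -1.8] M [-0.03  0.04  0.01] w 0.0177 t 9.9
e,n in tool [-1.    -0.002 -0.001] [-0.002  1.     0.   ]
time: 10.15
tcp_pos: [0.551, -0.0601, 0.0525]
eef_rot: [0.063, 0.998, 0.0, -0.0]
ft_force: [0.8, -0.3, -0.7]
width: 0.0175
plunger rel seat (stand axes mm) [-29.2   0.2   0.5] yaw 172.75 tilt [0.0001 0.    ] F [ 0.8 -0.3 -0.7] M [ 0.03  0.05 -0.  ] w 0.0175 t 10.15
e,n in tool [-1.    -0.002 -0.   ] [-0.002  1.     0.   ]
time: 10.4
tcp_pos: [0.5512, -0.0602, 0.0517]
eef_rot: [0.063, 0.998, -0.0, 0.0]
ft_force: [-1.2, 0.5, -1.0]
width: 0.0178
plunger rel seat (stand axes mm) [-28.9   0.1  -0.3] yaw 172.75 tilt [-0.0002 -0.0001] F [-1.2  0.5 -1. ] M [-0.04 -0.02  0.02] w 0.0178 t 10.4
e,n in tool [-1.    -0.002  0.   ] [-0.002  1.    -0.   ]
```

```bash
python3 -m handwheel '[[[0,0,0],[0,0,0.8],0.9],[[0,0,0],[0,0,0.8],0.9]]'
python3 rel.py
python3 -m handwheel '[[[0,0,0],[0,0,0.8],0.9],[[0,0,0],[0,0,0.8],0.9]]'
python3 rel.py
```

```text
time: 10.65
tcp_pos: [0.5513, -0.0603, 0.0515]
eef_rot: [0.063, 0.998, -0.0, 0.0]
ft_force: [-3.1, 0.1, 5.4]
width: 0.0177
plunger rel seat (stand axes mm) [-28.9   0.1  -0.5] yaw 172.75 tilt [-0.0006 -0.0002] F [-3.1  0.1  5.4] M [-0.01  0.41 -0.03] w 0.0177 t 10.65
e,n in tool [-1.    -0.002  0.001] [-0.002  1.    -0.   ]
time: 10.9
tcp_pos: [0.5512, -0.0603, 0.0513]
eef_rot: [0.063, 0.998, -0.0, 0.0]
ft_force: [-4.8, 0.6, 9.5]
width: 0.018
plunger rel seat (stand axes mm) [-28.9   0.1  -0.7] yaw 172.75 tilt [-0.0008 -0.0003] F [-4.8  0.6  9.5] M [0.07 0.69 0.04] w 0.018 t 10.9
e,n in tool [-1.    -0.002  0.001] [-0.002  1.    -0.   ]
```

Contact on the V is at about -0.45 mm on my scale with almost no side force, so the height and the line are confirmed. I'll raise 2.5 mm clear and slide forward under the spindle.

```bash
python3 -m handwheel '[[[0,0,0],[0,0,-4],0.9],[[0,0,0],[0,0,-4],0.9],[[0,0,0],[-10,0,-4],0.9],[[0,0,0],[-20,0,-4],0.9],[[0,0,0],[-28.9,0,-4],0.9]]'
python3 -m handwheel '[[[0,0,0],[0,0,0],0.9],[[0,0,0],[0,0,0],0.9]]'
python3 rel.py
```

```text
time: 11.52
tcp_pos: [0.5809, -0.064, 0.0538]
eef_rot: [0.063, 0.998, -0.0, 0.0]
ft_force: [-0.2, -0.2, -1.9]
width: 0.0174
time: 11.78
tcp_pos: [0.5795, -0.0638, 0.0537]
eef_rot: [0.063, 0.998, 0.0, -0.0]
ft_force: [0.5, -0.2, -1.2]
width: 0.0173
plunger rel seat (stand axes mm) [-0.3  0.3  1.7] yaw 172.75 tilt [0.0008 0.0001] F [ 0.5 -0.2 -1.2] M [-0.02  0.03 -0.01] w 0.0173 t 11.775
e,n in tool [-1.    -0.002 -0.001] [-0.002  1.     0.   ]
```

Under the spindle without contact. Now I'll lower it to the seat gently.

```bash
python3 -m handwheel '[[[0,0,0],[0,-0.2,1],0.9],[[0,0,0],[0,-0.2,2],0.9],[[0,0,0],[0,-0.2,2.4],0.9],[[0,0,0],[0,-0.2,2.4],0.9]]'
python3 rel.py
python3 - <<'E'
from h import *
out=[]
for n in ("scene","side"):
    s,p,d=grab(n,"9"); K,T=Tcw(n,s); u,v=proj(K,T,[.64,-.07,.07])[0].astype(int); w=45
    out.append(cv2.resize(p[v-w:v+w,u-w:u+w,::-1],(400,400),interpolation=3))
cv2.imwrite("pics/z9.png",np.hstack(out))
E
```

```text
time: 12.28
tcp_pos: [0.5797, -0.064, 0.0517]
eef_rot: [0.063, 0.998, 0.0, -0.0]
ft_force: [-0.6, 0.8, -0.2]
width: 0.0178
plunger rel seat (stand axes mm) [-0.2  0.1 -0.3] yaw 172.75 tilt [0.     0.0001] F [-0.6  0.8 -0.2] M [ 0.14  0.14 -0.02] w 0.0178 t 12.275
e,n in tool [-1.    -0.002 -0.   ] [-0.002  1.     0.   ]
```

View pics/z9.png

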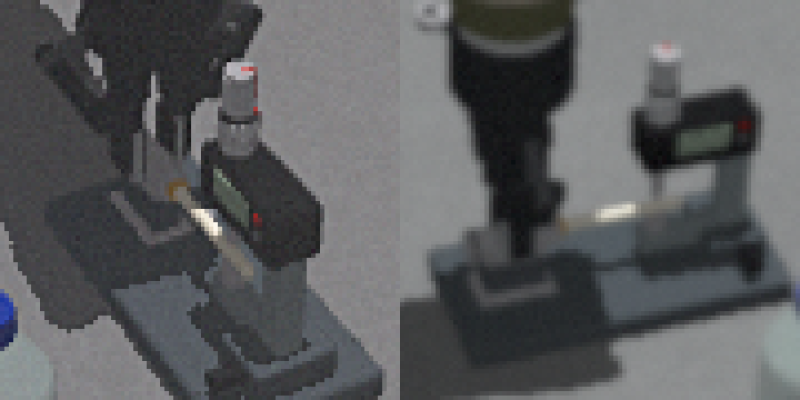

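The rod lies across the anvil under the spindle. I'll go 0.4 mm further and let go.

```bash
python3 -m handwheel '[[[0,0,0],[0,0,0.4],0.9],[[0,0,0],[0,0,0.4],0.8],[[0,0,0],[0,0,0.4],0.7],[[0,0,0],[0,0,0.4],0.6],[[0,0,0],[0,0,0.4],0.55]]'
python3 -m handwheel '[[[0,0,0],[0,0,0],0.5],[[0,0,0],[0,0,0],0.5]]'
python3 rel.py
python3 - <<'E'
from h import *
s,p,d=grab("wrist","10")
cv2.imwrite("pics/z10.png",cv2.resize(p[100:390,160:480,::-1],None,fx=2,fy=2,interpolation=3)[:600])
E
```

```text
time: 13.0
tcp_pos: [0.58, -0.0641, 0.051]
eef_rot: [0.063, 0.998, -0.0, 0.0]
ft_force: [-0.4, -0.4, -0.0]
width: 0.0384
time: 13.25
tcp_pos: [0.5799, -0.0641, 0.0511]
eef_rot: [0.063, 0.998, -0.0, 0.0]
ft_force: [0.1, -0.1, 1.3]
width: 0.0423
plunger rel seat (stand axes mm) [ 0.   0.  -0.9] yaw 172.75 tilt [-0.0001 -0.    ] F [ 0.1 -0.1  1.3] M [0.06 0.02 0.03] w 0.0423 t 13.25
e,n in tool [-1.    -0.002  0.   ] [-0.002  1.    -0.   ]
```

View pics/z10.png

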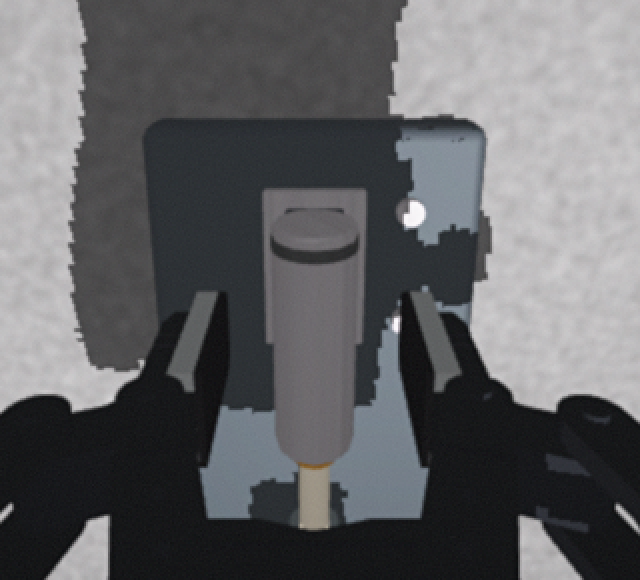

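The plunger is released and seated in the V, centred. I'll go straight up, then above the ratchet.

```bash
python3 -m handwheel '[[[0,0,0],[0,0,-10],0.45],[[0,0,0],[0,0,-60],0.45],[[0,0,0],[0,0,-120],0.45],[[0,0,0],[0,0,-180],0.45],[[0,0,0],[-20,0,-190],0.45]]'
python3 -m handwheel '[[[0,0,0],[-40,0,0],0.45],[[0,0,0],[-75,0,0],0.45],[[0,0,0],[-75,0,0],0.45],[[0,0,0],[-75,0,0],0.45]]'
cat > rat.py <<'E'
from h import *
import sys
tag=sys.argv[1]
s,p,d=grab("wrist",tag); K,T=Tcw("wrist",s); C=cloud(K,T,d)
M=R.from_quat(s["eef_rot"]).as_matrix()
m=(C[...,2]>.172)&(C[...,2]<.190)&(np.hypot(C[...,0]-.6746,C[...,1]+.0757)<.02)&(d>0)
vv,uu=np.where(m); P=C[m]; print('n',len(P),'z',np.median(P[:,2]).round(4),'uv',uu.mean(),vv.mean())
t=m&(C[...,2]>.178); cs,_=cv2.findContours(t.astype(np.uint8),cv2.RETR_EXTERNAL,cv2.CHAIN_APPROX_NONE); c=max(cs,key=len)
X=onplane(K,T,c[:,0,:],.181)
(cx,cy),r=cv2.minEnclosingCircle(X[:,:2].astype(np.float32)); el=cv2.fitEllipse(X[:,:2].astype(np.float32)*1000)
Xa=onplane(K,T,np.c_[np.where(t)[1],np.where(t)[0]],.181).mean(0)
print('circle',cx,cy,r,'ellipse',el,'mean',Xa)
print('tcp',s["tcp_pos"].round(4),'yaw',np.degrees(np.arctan2(M[1,0],M[0,0])).round(2),'q',s["joint_positions"].round(3))
print('off tool',(M.T@(np.array([cx,cy,.181])-s["tcp_pos"])*1000).round(2))
u,v=int(uu.mean()),int(vv.mean()); cv2.imwrite(f"pics/r{tag}.png",cv2.resize(p[max(v-60,0):v+60,u-60:u+60,::-1],(600,600),interpolation=3))
E
python3 rat.py 11
```

```text
time: 13.92
tcp_pos: [0.6014, -0.0669, 0.2483]
eef_rot: [0.063, 0.998, -0.001, 0.005]
ft_force: [-0.9, -0.2, -0.6]
width: 0.0471
time: 14.42
tcp_pos: [0.6735, -0.0759, 0.2413]
eef_rot: [0.063, 0.998, 0.0, -0.0]
ft_force: [0.4, 0.4, -0.5]
width: 0.0469
n 531 z 0.1802 uv 316.39171374764595 213.91337099811676
circle 0.6739524602890015 -0.07534845173358917 0.008760913275182247 ellipse ((673.9983520507812, -75.4871597290039), (15.890243530273438, 16.525890350341797), 103.24290466308594) mean [ 0.67393972 -0.07548369  0.181     ]
tcp [ 0.6735 -0.0759  0.2413] yaw 172.75 q [-0.231  0.525  0.391  1.437 -0.    -0.104]
off tool [-0.41  0.6  60.29]
```

```bash
ls pics/r11.png
```

```text
pics/r11.png
```

View pics/r11.png

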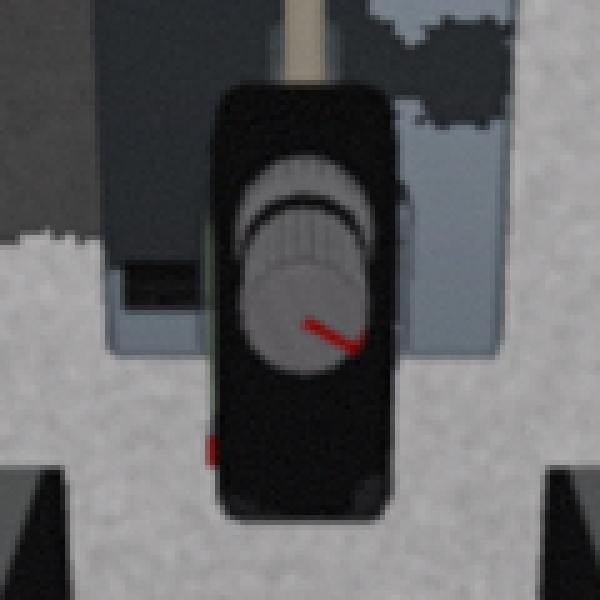

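The wrist view shows the ratchet's top with its red tick, centre (0.6740, -0.0754). Next I'll wind the last joint back to near its lower end, so that one long clockwise stroke is possible.

```bash
python3 -m handwheel '[[[0,0,-0.93],[0,0,0],0.45],[[0,0,-0.93],[0,0,0],0.45],[[0,0,-0.93],[0,0,0],0.45],[[0,0,-0.93],[0,0,0],0.45],[[0,0,-0.93],[0,0,0],0.45]]'
python3 -m handwheel '[[[0,0,-0.93],[0,0,0],0.45],[[0,0,-0.93],[0,0,0],0.45],[[0,0,-0.93],[0,0,0],0.45],[[0,0,-0.93],[0,0,0],0.45],[[0,0,-0.93],[0,0,0],0.45]]'
python3 -m handwheel '[[[0,0,-0.93],[0,0,0],0.45],[[0,0,-0.93],[0,0,0],0.45],[[0,0,-0.93],[0,0,0],0.45],[[0,0,-0.93],[0,0,0],0.45],[[0,0,-0.93],[0,0,0],0.45]]'
python3 -m handwheel '[[[0,0,-0.12],[0,0,0],0.5],[[0,0,-0.12],[0,0,0],0.55],[[0,0,-0.12],[0,0,0],0.6]]'
python3 rat.py 12
```

```text
time: 15.1
tcp_pos: [0.673, -0.0758, 0.2423]
eef_rot: [-0.394, 0.919, -0.0, 0.0]
ft_force: [-0.3, 0.5, -0.1]
width: 0.0471
time: 15.72
tcp_pos: [0.6731, -0.0758, 0.2423]
eef_rot: [0.764, -0.645, 0.0, -0.0]
ft_force: [-0.0, -0.0, -0.7]
width: 0.0469
time: 16.35
tcp_pos: [0.673, -0.0758, 0.2423]
eef_rot: [0.972, -0.234, 0.0, 0.0]
ft_force: [-0.5, 0.9, -0.0]
width: 0.0469
time: 16.73
tcp_pos: [0.6736, -0.0759, 0.2418]
eef_rot: [0.984, -0.179, 0.0, 0.0]
ft_force: [-0.1, -1.4, 0.4]
width: 0.034
n 531 z 0.1804 uv 316.31073446327684 211.16949152542372
circle 0.675942599773407 -0.07541364431381226 0.008882586844265461 ellipse ((675.8524780273438, -75.86488342285156), (16.235816955566406, 16.49457359313965), 78.0503921508789) mean [ 0.67591835 -0.07590267  0.181     ]
tcp [ 0.6736 -0.0759  0.2418] yaw -20.63 q [-0.231  0.524  0.391  1.437 -0.    -3.012]
off tool [ 1.96 -1.3  60.83]
```

View pics/r12.png

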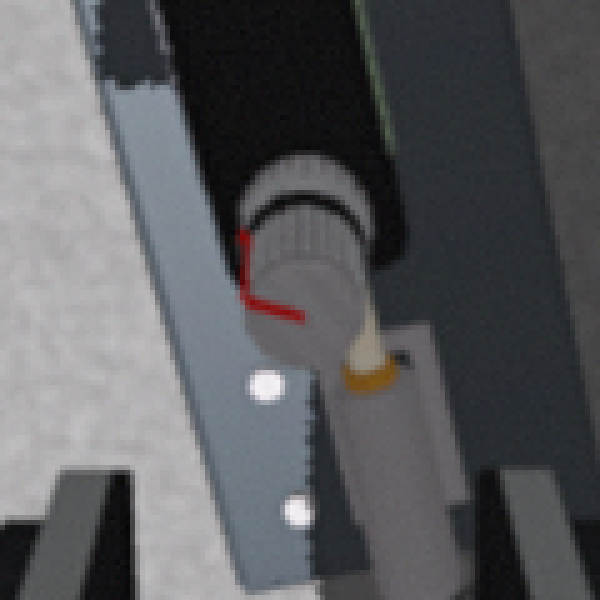

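Averaging the two opposite views gives the axis at (0.6749, -0.0757), which agrees with the V-derived value. Red tick seen at yaw reference. I'll descend so the tips stay about 5 mm above the collar.

```bash
python3 -m handwheel '[[[0,0,0],[1,-0.6,40],0.58],[[0,0,0],[1,-0.6,70],0.58],[[0,0,0],[1,-0.6,81],0.58],[[0,0,0],[1,-0.6,81],0.58],[[0,0,0],[1,-0.6,81],0.58]]' 30
python3 - <<'E'
from h import *
s,p,d=grab("wrist","13"); print(s["tcp_pos"],s["ft_force"],s["moment"],s["width"])
cv2.imwrite("pics/z13.png",cv2.resize(p[150:390,180:460,::-1],None,fx=2.5,fy=2.5,interpolation=3)[:600])
s,p,d=grab("scene","13"); cv2.imwrite("pics/z13s.png",cv2.resize(p[170:290,250:390,::-1],None,fx=5,fy=5,interpolation=3)[:600])
E
```

```text
time: 17.4
tcp_pos: [0.6761, -0.076, 0.1619]
eef_rot: [0.984, -0.178, 0.001, 0.0]
ft_force: [-0.3, -0.4, 0.1]
width: 0.0357
[ 0.67610464 -0.0760166   0.16185733] [-0.25748933 -0.37300857  0.14672977] [-0.01821719  0.03252243 -0.00981866] 0.03565059873144294
```

View pics/z13.png

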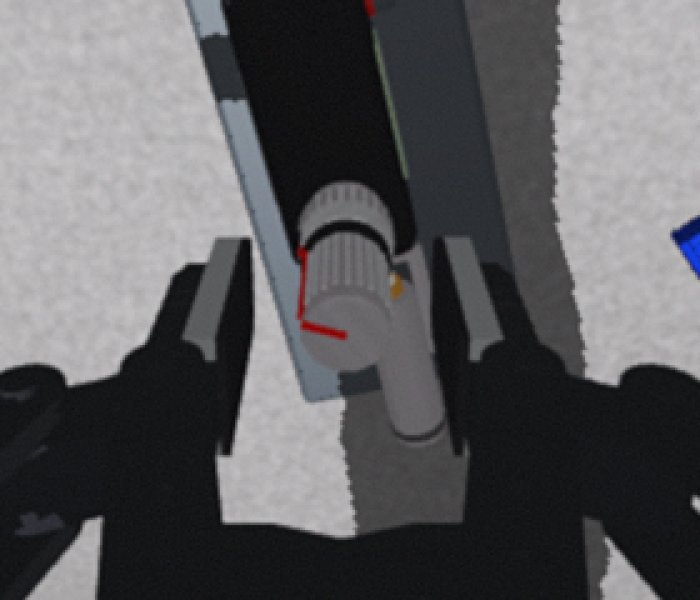

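View pics/z13s.png

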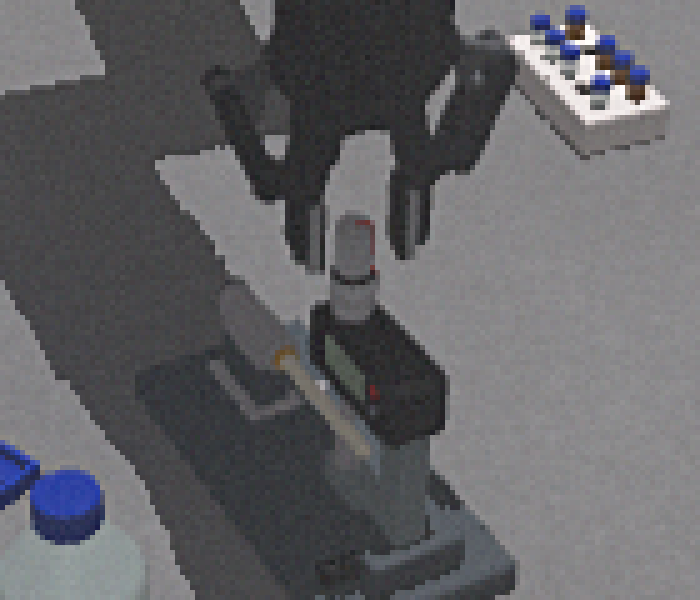

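The knob is centred between the pads (mid 344 against 345) with the tips above the collar. Close on it.

```bash
python3 -m handwheel '[[[0,0,0],[-1,0,0],0.7],[[0,0,0],[-1,0,0],0.9],[[0,0,0],[-1,0,0],0.9],[[0,0,0],[-1,0,0],0.9]]' 30
python3 - <<'E'
from h import *
for i in range(1):
    s=arm.read_state(); print(s["tcp_pos"],s["ft_force"].round(2),s["moment"].round(3),s["width"],s["effort"].round(3),s["joint_positions"].round(3))
E
```

```text
time: 18.0
tcp_pos: [0.6744, -0.0759, 0.1611]
eef_rot: [0.984, -0.178, 0.001, 0.0]
ft_force: [-1.4, -2.6, 5.6]
width: 0.0159
[ 0.67441077 -0.07591394  0.1610781 ] [-1.43 -2.64  5.55] [-0.425  0.422 -0.022] 0.015948562834403546 [  1.554 -56.369  28.175  -0.694   0.73    0.   ] [-2.300e-01  5.410e-01  2.220e-01  1.250e+00 -1.000e-03 -3.013e+00]
```

The grip is gentle (6 N). The first 149° of clockwise turn can't yet reach the rod, since the minimum is 162°. I'll turn that much in steps, watching forces.

```bash
python3 -m handwheel '[[[0,0,0.93],[0,0,0],0.9],[[0,0,0.93],[0,0,0],0.9],[[0,0,0.93],[0,0,0],0.9],[[0,0,0.93],[0,0,0],0.9],[[0,0,0.93],[0,0,0],0.9]]'
python3 - <<'E'
from h import *
s=arm.read_state(); print(s["tcp_pos"],s["ft_force"].round(2),s["moment"].round(3),s["width"],s["effort"].round(3),s["joint_positions"].round(3))
s,p,d=grab("wrist","14"); cv2.imwrite("pics/z14.png",cv2.resize(p[150:390,180:460,::-1],None,fx=2.5,fy=2.5,interpolation=3)[:600])
E
```

```text
time: 18.62
tcp_pos: [0.6745, -0.0759, 0.161]
eef_rot: [0.798, -0.603, 0.001, -0.0]
ft_force: [-1.4, -1.8, 5.6]
width: 0.0156
[ 0.6745112  -0.07589653  0.16104693] [-1.36 -1.78  5.57] [-0.357  0.37   0.071] 0.015606543432279737 [  1.32  -56.468  28.102  -0.571   0.646  -1.444] [-2.300e-01  5.410e-01  2.220e-01  1.250e+00 -1.000e-03 -2.077e+00]
```

View pics/z14.png

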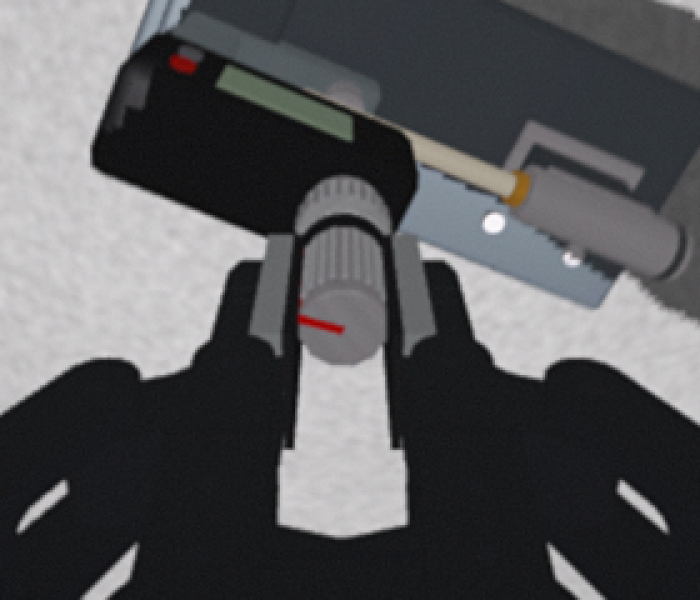

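The tick moves with the fingers and the forces stay steady. I'll carry on to 149°.

```bash
python3 -m handwheel '[[[0,0,0.93],[0,0,0],0.9],[[0,0,0.93],[0,0,0],0.9],[[0,0,0.93],[0,0,0],0.9],[[0,0,0.93],[0,0,0],0.9],[[0,0,0.93],[0,0,0],0.9]]'
python3 -c "
from h import *
s=arm.read_state(); print(s['ft_force'].round(2),s['moment'].round(3),s['effort'].round(3),s['joint_positions'].round(3))"
python3 -m handwheel '[[[0,0,0.74],[0,0,0],0.9],[[0,0,0.74],[0,0,0],0.9],[[0,0,0.74],[0,0,0],0.9],[[0,0,0.74],[0,0,0],0.9],[[0,0,0.74],[0,0,0],0.9]]'
python3 -c "
from h import *
s=arm.read_state(); print(s['ft_force'].round(2),s['moment'].round(3),s['effort'].round(3),s['joint_positions'].round(3))"
python3 -m handwheel '[[[0,0,0],[0,0,0],0.55],[[0,0,0],[0,0,0],0.55],[[0,0,0],[0,0,0],0.55]]'
python3 -m handwheel '[[[0,0,-0.8],[0,0,0],0.55],[[0,0,-0.8],[0,0,0],0.55],[[0,0,-0.8],[0,0,0],0.55],[[0,0,-0.8],[0,0,0],0.55],[[0,0,-0.8],[0,0,0],0.55]]'
python3 - <<'E'
from h import *
s,p,d=grab("wrist","15"); cv2.imwrite("pics/z15.png",cv2.resize(p[150:390,180:460,::-1],None,fx=2.5,fy=2.5,interpolation=3)[:600]); print(s["joint_positions"].round(3),s["tcp_pos"])
E
```

```text
time: 19.3
tcp_pos: [0.6747, -0.0759, 0.1611]
eef_rot: [-0.443, 0.897, -0.001, 0.0]
ft_force: [-1.0, -2.6, 4.0]
width: 0.0158
[-1.04 -2.63  3.95] [-0.355  0.304  0.05 ] [  1.383 -56.604  27.98   -0.375   0.668  -1.444] [-0.23   0.542  0.222  1.25  -0.    -1.147]
time: 19.92
tcp_pos: [0.6747, -0.076, 0.161]
eef_rot: [-0.091, 0.996, -0.001, 0.001]
ft_force: [-0.7, -2.4, 5.5]
width: 0.0152
[-0.71 -2.4   5.47] [-0.448  0.234  0.051] [  1.564 -56.65   27.938  -0.317   0.757   0.478] [-2.30e-01  5.42e-01  2.22e-01  1.25e+00 -1.00e-03 -4.12e-01]
time: 20.3
tcp_pos: [0.6741, -0.0752, 0.1597]
eef_rot: [-0.092, 0.996, 0.0, -0.0]
ft_force: [0.6, -0.2, -0.3]
width: 0.0382
time: 20.92
tcp_pos: [0.6742, -0.0752, 0.1599]
eef_rot: [-0.473, 0.881, 0.0, -0.0]
ft_force: [-0.5, 0.5, -1.2]
width: 0.0388
[-0.229  0.543  0.221  1.25   0.    -1.216] [ 0.67422655 -0.07524418  0.15991019]
```

View pics/z15.png

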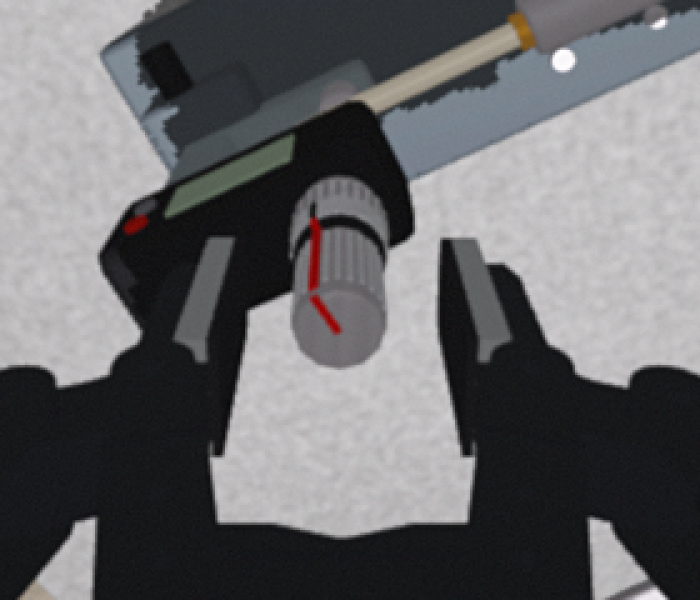

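Both marks are visible: the red tick at (315,235) in the zoom, with the black thimble line right below it at (313,210). I'll turn the gripper back another 0.9 rad so the tick faces the camera, and regrip.

```bash
python3 -m handwheel '[[[0,0,-0.9],[0,0,0],0.6],[[0,0,-0.9],[0,0,0],0.6],[[0,0,-0.9],[0,0,0],0.6],[[0,0,-0.9],[0,0,0],0.6],[[0,0,-0.9],[0,0,0],0.6]]'
python3 -m handwheel '[[[0,0,0],[0,0,-0.5],0.9],[[0,0,0],[0,0,-0.5],0.9],[[0,0,0],[0,0,-0.5],0.9]]' 30
cat > tw.py <<'E'
from h import *
import sys
tag=sys.argv[1]
s,p,d=grab("wrist",tag); cv2.imwrite(f"pics/z{tag}.png",cv2.resize(p[200:300,270:370,::-1],None,fx=6,fy=6,interpolation=3)[:600]); print('F',s["ft_force"].round(2),'M',s["moment"].round(3),'eff6',s["effort"][5].round(3),'j6',s["joint_positions"][5].round(3),'tcp',s["tcp_pos"].round(4),'w',s["width"],'t',s["time"])
E
python3 tw.py 16
```

```text
time: 21.6
tcp_pos: [0.6742, -0.0753, 0.16]
eef_rot: [0.81, -0.587, -0.0, -0.0]
ft_force: [-0.6, 0.5, 0.2]
width: 0.0344
time: 21.98
tcp_pos: [0.6742, -0.0753, 0.1606]
eef_rot: [0.808, -0.589, -0.0, -0.0]
ft_force: [-0.1, 0.4, 0.5]
width: 0.0157
F [-0.05  0.43  0.45] M [0.061 0.042 0.027] eff6 0.018 j6 -2.112 tcp [ 0.6742 -0.0753  0.1606] w 0.015725137800160882 t 21.975
```

View pics/z16.png

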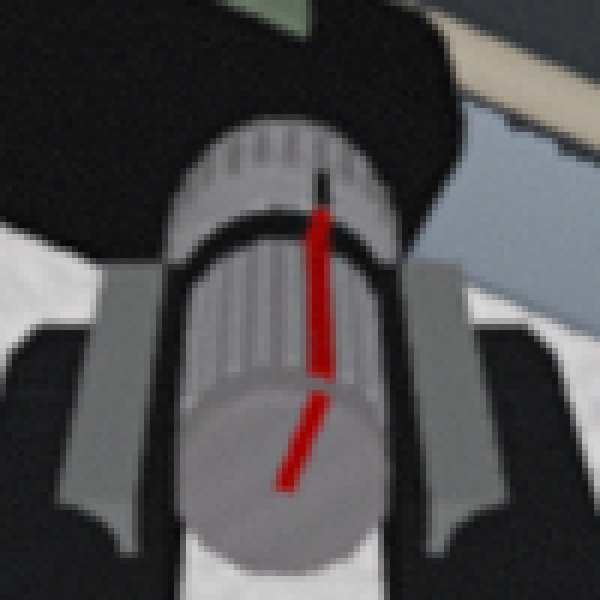

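Ideal: red tick with the black line directly below it at (322,185). I'll turn on in 0.5 rad steps and watch the black line.

```bash
python3 -m handwheel '[[[0,0,0.18],[0,0,0],0.9],[[0,0,0.36],[0,0,0],0.9],[[0,0,0.5],[0,0,0],0.9]]'
python3 tw.py 17
python3 -m handwheel '[[[0,0,0.18],[0,0,0],0.9],[[0,0,0.3],[0,0,0],0.9]]'
python3 tw.py 18
python3 - <<'E'
import cv2,numpy as np
cv2.imwrite('pics/c1.png',np.hstack([cv2.resize(cv2.imread(f'pics/z{i}.png'),(400,400)) for i in (17,18)]))
E
```

```text
time: 22.4
tcp_pos: [0.6746, -0.0753, 0.1606]
eef_rot: [-0.636, 0.772, -0.0, 0.0]
ft_force: [0.6, 0.9, -0.5]
width: 0.0159
F [ 0.57  0.95 -0.48] M [ 0.057 -0.167  0.06 ] eff6 -1.026 j6 -1.607 tcp [ 0.6746 -0.0753  0.1606] w 0.015868804920920174 t 22.4
time: 22.7
tcp_pos: [0.6748, -0.0754, 0.1606]
eef_rot: [-0.514, 0.858, -0.0, 0.0]
ft_force: [2.3, 0.4, -1.1]
width: 0.0155
F [ 2.31  0.38 -1.05] M [ 0.079 -0.32   0.03 ] eff6 -0.815 j6 -1.31 tcp [ 0.6748 -0.0754  0.1606] w 0.01553628595187041 t 22.7
```

View pics/c1.png

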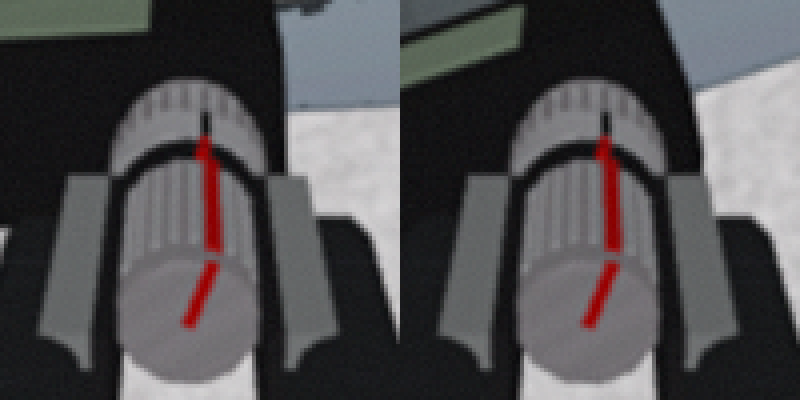

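No slip yet: the black line is still under the collar's tick. Continue.

```bash
python3 -m handwheel '[[[0,0,0.18],[0,0,0],0.9],[[0,0,0.3],[0,0,0],0.9]]'
python3 tw.py 19
python3 -m handwheel '[[[0,0,0.18],[0,0,0],0.9],[[0,0,0.3],[0,0,0],0.9]]'
python3 tw.py 20
python3 - <<'E'
import cv2,numpy as np
cv2.imwrite('pics/c2.png',np.hstack([cv2.resize(cv2.imread(f'pics/z{i}.png'),(400,400)) for i in (19,20)]))
E
```

```text
time: 23.0
tcp_pos: [0.6749, -0.0755, 0.1606]
eef_rot: [-0.381, 0.924, -0.0, 0.001]
ft_force: [1.8, -0.0, -2.1]
width: 0.016
F [ 1.81 -0.03 -2.13] M [-0.027 -0.501  0.028] eff6 -0.815 j6 -1.012 tcp [ 0.6749 -0.0755  0.1606] w 0.015977278584463177 t 23.0
time: 23.3
tcp_pos: [0.675, -0.0757, 0.1607]
eef_rot: [-0.239, 0.971, -0.0, 0.001]
ft_force: [2.9, -1.1, -2.4]
width: 0.0156
F [ 2.86 -1.09 -2.37] M [-0.147 -0.623  0.037] eff6 -0.815 j6 -0.713 tcp [ 0.675  -0.0757  0.1607] w 0.015564120440410155 t 23.3
```

View pics/c2.png

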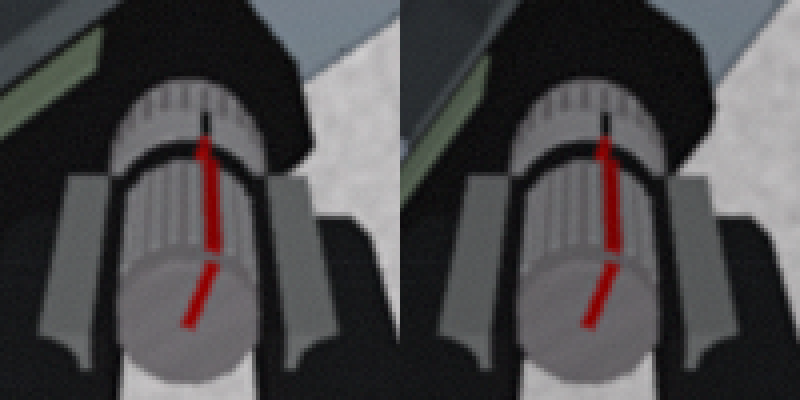

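Still together (229° turned). I'll continue in steps under 30°, with a numeric check of both marks.

```bash
cat >> tw.py <<'E'
r=(p[...,0].astype(int)-p[...,1]>60)
q=r.copy(); q[:232]=0;q[241:]=0; q[:,:295]=0;q[:,340:]=0
red=np.where(q)[1].mean()
g=p[228:233,300:336].astype(int).sum(2).sum(0); print('red col (rows 232-240)',red.round(1),'dark col',300+np.argmin(g),'profile',(g//15).tolist())
E
python3 -m handwheel '[[[0,0,0.18],[0,0,0],0.9],[[0,0,0.36],[0,0,0],0.9],[[0,0,0.5],[0,0,0],0.9]]'
python3 tw.py 21
python3 - <<'E'
from h import *
p,d,s=load("wrist","16"); print([(p[v,300:336].astype(int).sum(1)//3).tolist() for v in (226,230,233)])
E
```

```text
time: 23.72
tcp_pos: [0.6751, -0.076, 0.1607]
eef_rot: [0.008, 1.0, -0.0, 0.001]
ft_force: [3.4, -1.6, -2.0]
width: 0.016
F [ 3.43 -1.61 -1.95] M [-0.326 -0.706  0.06 ] eff6 -1.025 j6 -0.214 tcp [ 0.6751 -0.076   0.1607] w 0.015970680419255312 t 23.725
red col (rows 232-240) 320.7 dark col 335 profile [45, 61, 78, 92, 105, 101, 97, 101, 107, 109, 107, 108, 109, 110, 110, 109, 109, 110, 112, 104, 47, 19, 61, 102, 106, 101, 102, 105, 102, 93, 89, 86, 74, 50, 26, 14]
[[18, 17, 28, 62, 92, 108, 124, 120, 102, 104, 123, 129, 117, 107, 116, 125, 125, 117, 110, 117, 125, 127, 114, 104, 114, 129, 121, 107, 106, 117, 99, 49, 19, 20, 18, 20], [55, 92, 108, 111, 109, 121, 130, 133, 131, 132, 133, 132, 133, 132, 133, 132, 131, 134, 133, 135, 136, 130, 81, 22, 46, 120, 129, 120, 114, 121, 117, 105, 97, 59, 31, 20], [103, 106, 117, 126, 129, 129, 129, 129, 129, 131, 131, 133, 139, 143, 137, 129, 132, 134, 133, 137, 143, 133, 84, 33, 42, 105, 128, 131, 135, 133, 132, 122, 113, 101, 80, 35]]
```

View pics/z21.png

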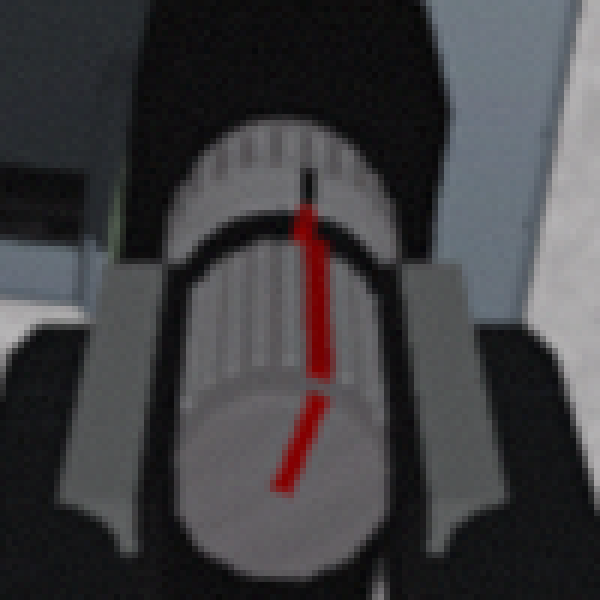

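258° and still no slip (black line col 321, tick col 321). Continue.

```bash
sed -i 's/g=p\[228:233,300:336\]/g=p[228:233,306:330]/; s/300+np.argmin/306+np.argmin/' tw.py
python3 -m handwheel '[[[0,0,0.18],[0,0,0],0.9],[[0,0,0.36],[0,0,0],0.9],[[0,0,0.45],[0,0,0],0.9]]'
python3 tw.py 22
```

```text
time: 24.15
tcp_pos: [0.675, -0.0764, 0.1607]
eef_rot: [0.23, 0.973, -0.001, 0.001]
ft_force: [3.5, -2.5, -3.6]
width: 0.0157
F [ 3.49 -2.46 -3.6 ] M [-0.517 -0.707  0.067] eff6 -0.467 j6 0.234 tcp [ 0.675  -0.0764  0.1607] w 0.015732143767543606 t 24.15
red col (rows 232-240) 320.1 dark col 320 profile [98, 106, 112, 111, 111, 111, 112, 113, 112, 113, 114, 116, 108, 58, 18, 48, 102, 114, 108, 106, 108, 108, 100, 95]
```

View pics/z22.png

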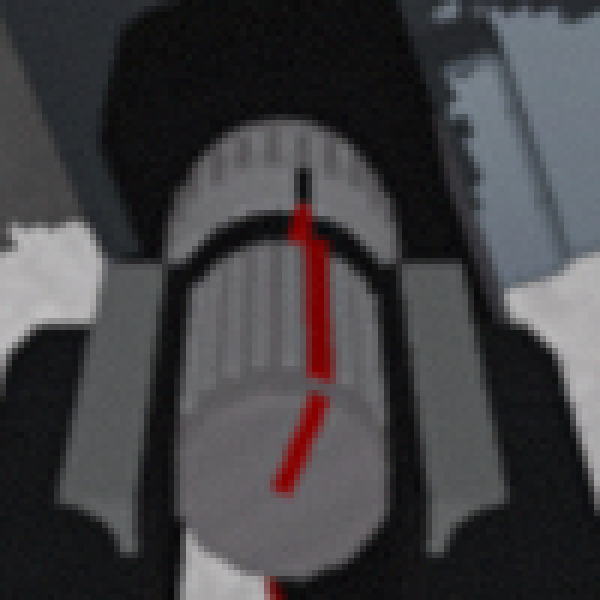

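The black line and the collar's tick lag the knob's line slightly more, so the spring is probably winding up. Smaller steps now.

```bash
python3 -m handwheel '[[[0,0,0.12],[0,0,0],0.9],[[0,0,0.2],[0,0,0],0.9]]'
python3 tw.py 23
```

```text
time: 24.45
tcp_pos: [0.6749, -0.0765, 0.1606]
eef_rot: [0.326, 0.945, -0.001, 0.001]
ft_force: [2.9, -3.6, -3.7]
width: 0.0158
F [ 2.9  -3.56 -3.66] M [-0.586 -0.775  0.079] eff6 -0.509 j6 0.433 tcp [ 0.6749 -0.0765  0.1606] w 0.01582740329427298 t 24.45
red col (rows 232-240) 319.8 dark col 320 profile [98, 109, 112, 111, 111, 113, 114, 113, 114, 113, 115, 117, 108, 48, 23, 69, 107, 113, 109, 108, 111, 110, 99, 97]
```

View pics/z23.png

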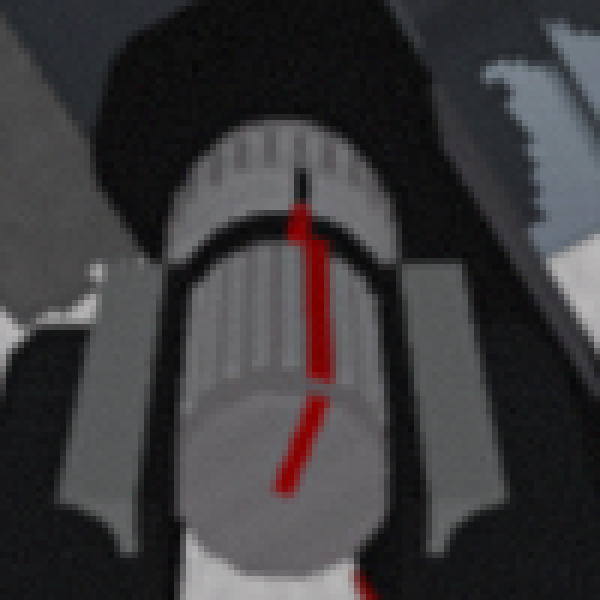

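```bash
python3 -m handwheel '[[[0,0,0.15],[0,0,0],0.9],[[0,0,0.3],[0,0,0],0.9]]'
python3 tw.py 24
python3 -m handwheel '[[[0,0,0.15],[0,0,0],0.9],[[0,0,0.25],[0,0,0],0.9]]'
python3 tw.py 25
python3 - <<'E'
import cv2,numpy as np
cv2.imwrite('pics/c3.png',np.hstack([cv2.resize(cv2.imread(f'pics/z{i}.png'),(400,400)) for i in (24,25)]))
E
```

```text
time: 24.75
tcp_pos: [0.6748, -0.0766, 0.1607]
eef_rot: [0.464, 0.886, -0.001, 0.001]
ft_force: [3.1, -3.7, -2.8]
width: 0.0157
F [ 3.06 -3.68 -2.82] M [-0.801 -0.652  0.04 ] eff6 -1.19 j6 0.735 tcp [ 0.6748 -0.0766  0.1607] w 0.015725420434110474 t 24.75
red col (rows 232-240) 319.6 dark col 319 profile [113, 120, 116, 117, 120, 121, 121, 120, 120, 121, 125, 114, 52, 28, 80, 116, 121, 118, 116, 119, 118, 110, 106, 108]
time: 25.05
tcp_pos: [0.6746, -0.0767, 0.1607]
eef_rot: [0.57, 0.821, -0.001, 0.001]
ft_force: [2.9, -3.8, -2.6]
width: 0.0155
F [ 2.92 -3.77 -2.57] M [-0.831 -0.633  0.071] eff6 -0.645 j6 0.984 tcp [ 0.6746 -0.0767  0.1607] w 0.015548750380843336 t 25.05
red col (rows 232-240) 319.7 dark col 314 profile [117, 124, 124, 122, 123, 129, 121, 71, 25, 54, 117, 131, 129, 128, 128, 128, 128, 125, 125, 124, 125, 117, 108, 110]
```

View pics/c3.png

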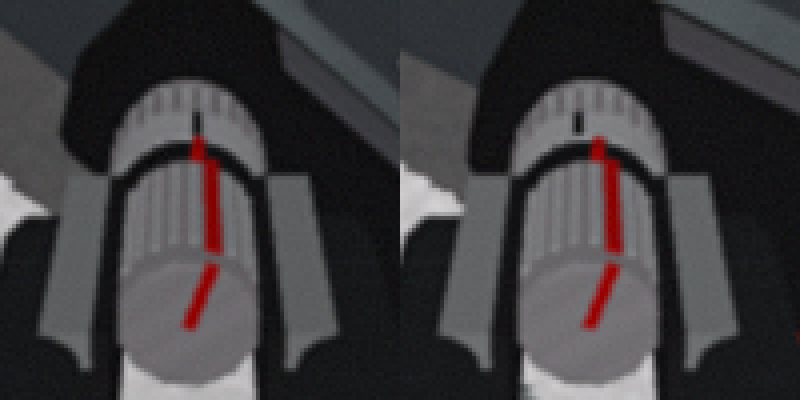

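Slip has begun: the black line is now about 5 px left of the tick, about 18°. I'll turn 0.37 rad more, towards about 40°.

```bash
python3 -m handwheel '[[[0,0,0.12],[0,0,0],0.9],[[0,0,0.25],[0,0,0],0.9],[[0,0,0.37],[0,0,0],0.9]]'
python3 tw.py 26
```

```text
time: 25.48
tcp_pos: [0.6744, -0.0768, 0.1606]
eef_rot: [0.712, 0.702, -0.001, 0.001]
ft_force: [2.0, -3.9, -2.3]
width: 0.0154
F [ 1.98 -3.92 -2.35] M [-0.81  -0.455  0.035] eff6 -0.909 j6 1.354 tcp [ 0.6744 -0.0768  0.1606] w 0.015434147008884432 t 25.475
red col (rows 232-240) 319.7 dark col 307 profile [90, 58, 66, 113, 126, 124, 124, 125, 127, 127, 127, 126, 126, 126, 125, 124, 121, 121, 125, 123, 116, 112, 116, 114]
```

View pics/z26.png

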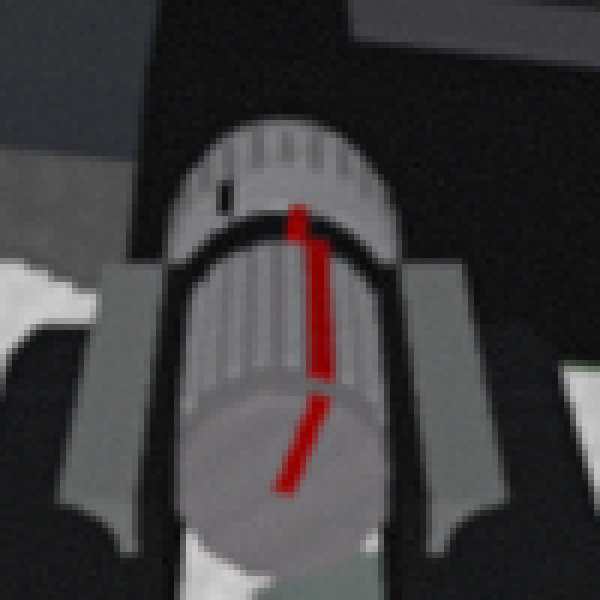

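The marks are about 38° apart (about 5.6 mm), mid-window. I'll let go, rise straight up and check.

```bash
python3 -m handwheel '[[[0,0,0],[0,0,0],0.8],[[0,0,0],[0,0,0],0.6],[[0,0,0],[0,0,0],0.5],[[0,0,0],[0,0,0],0.5]]'
python3 tw.py 27
python3 -m handwheel '[[[0,0,0],[0,0,-20],0.5],[[0,0,0],[0,0,-50],0.45],[[0,0,0],[0,0,-80],0.45],[[0,0,0],[0,0,-80],0.45]]'
python3 rat.py 28
python3 - <<'E'
from h import *
s,p,d=grab("side","28"); s,p2,d=grab("scene","28")
cv2.imwrite("pics/z28.png",np.hstack([cv2.resize(p[150:250,300:420,::-1],(480,400),interpolation=3),cv2.resize(p2[200:300,265:345,::-1],(320,400),interpolation=3)]))
E
```

```text
time: 26.02
tcp_pos: [0.6741, -0.0752, 0.1608]
eef_rot: [0.712, 0.702, 0.0, -0.0]
ft_force: [-0.1, -0.1, -0.1]
width: 0.0428
F [-0.11 -0.1  -0.09] M [-0.019 -0.013 -0.006] eff6 -0.012 j6 1.356 tcp [ 0.6741 -0.0752  0.1608] w 0.04276426141544916 t 26.025
red col (rows 232-240) 320.0 dark col 308 profile [116, 102, 86, 100, 119, 122, 112, 110, 119, 124, 123, 117, 116, 121, 126, 121, 112, 109, 119, 124, 113, 102, 107, 115]
time: 26.58
tcp_pos: [0.6757, -0.0757, 0.2439]
eef_rot: [0.712, 0.702, 0.002, 0.002]
ft_force: [1.4, 0.4, -0.3]
width: 0.0467
n 515 z 0.1802 uv 314.1611650485437 211.61941747572814
circle 0.6749459505081177 -0.07407587021589279 0.008938086219131947 ellipse ((674.9649047851562, -74.50550842285156), (15.890061378479004, 16.549406051635742), 169.83372497558594) mean [ 0.67495345 -0.07442426  0.181     ]
tcp [ 0.6757 -0.0757  0.2439] yaw 89.13 q [-0.23   0.524  0.395  1.436  0.     1.356]
off tool [ 1.68 -1.08 62.87]
```

View pics/z27.png

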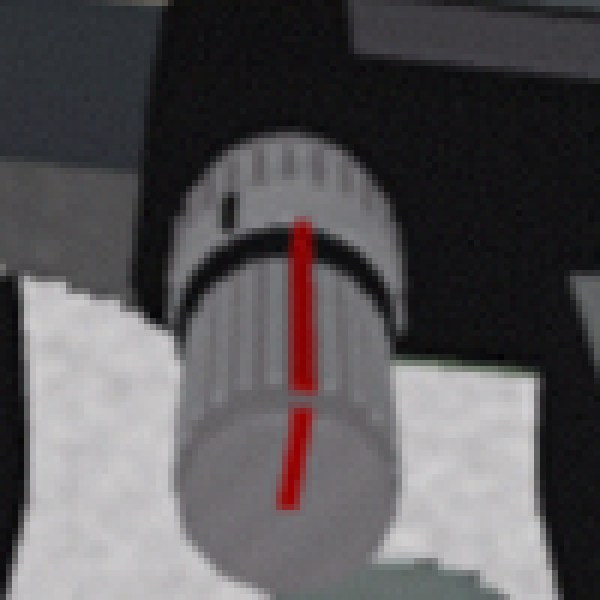

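View pics/r28.png

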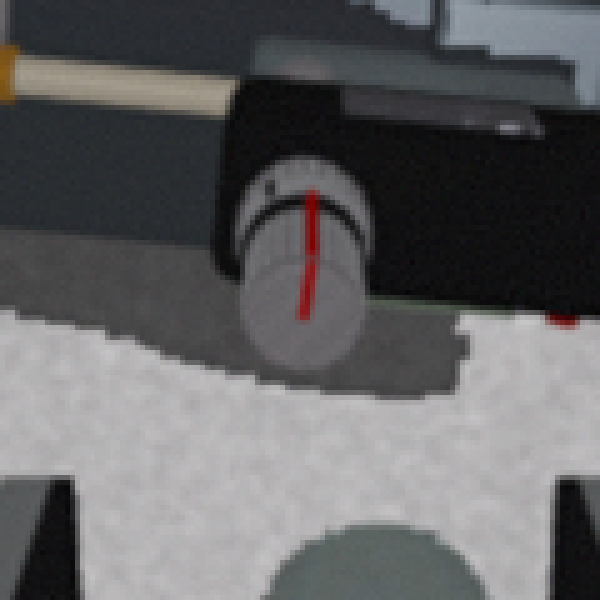

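View pics/z28.png

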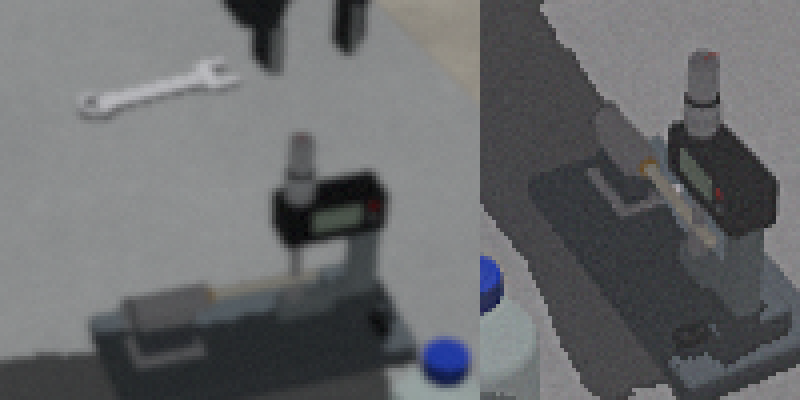

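The slip stays at about 37° after release, and the side view shows the spindle resting on the rod. Last check of the plunger's lie from the saved wrist picture, then I'll hand in.

Run:
```python
from h import *
p,d,s=load("wrist","28"); K,T=Tcw("wrist",s); C=cloud(K,T,d)
e=np.array([.9918,-.128]);n=np.array([.128,.9918]);A=np.array([.6747,-.0757])
dx=(C[...,:2]-A)@e; dy=(C[...,:2]-A)@n
hol=(d>0)&(dx<-.066)&(dx>-.124)&(abs(dy)<.015)&(C[...,2]>.060)&(C[...,2]<.075)
rod=(d>0)&(dx<-.02)&(dx>-.058)&(abs(dy)<.012)&(C[...,2]>.058)&(C[...,2]<.068)
for k,m in (('holder',hol),('rod',rod)):
    if m.sum(): print(k,m.sum(),'y mid',((dy[m].min()+dy[m].max())/2*1000).round(1),'x',(dx[m].min()*1000).round(1),(dx[m].max()*1000).round(1),'top z',np.percentile(C[m][:,2],95).round(4))
for n_,t0,t1 in (("scene","0","28"),("side","0","28")):
    a=load(n_,t0)[0].astype(int);b=load(n_,t1)[0].astype(int)
    f=lambda q:[np.mean(np.where((q[...,2]-q[...,0]>60)&(np.arange(400)[:,None]>v0)&(np.arange(400)[:,None]<v1)&(np.arange(640)>u0)&(np.arange(640)<u1)),1).round(1) for (v0,v1,u0,u1) in ([(255,285,250,280),(165,200,345,390)] if n_=="scene" else [(230,250,400,425),(165,190,240,280)])]
    print(n_,'cap, rack before/after',f(a),f(b))
s=arm.read_state(); print(s["time"],s["ft_force"].round(2),abs(s["dq"]).max())
arm.hand_in()
```

```text
holder 1035 y mid 0.8 x -124.0 -66.0 top z 0.0691
rod 273 y mid 0.5 x -58.0 -20.3 top z 0.0633
scene cap, rack before/after [array([267.2, 260.5]), array([178.7, 367.5])] [array([267.2, 260.4]), array([178.6, 367.7])]
side cap, rack before/after [array([238.9, 411.1]), array([174.7, 259.9])] [array([238.9, 411.1]), array([174.6, 260.4])]
26.725 [-0.79  0.09 -0.08] 0.012430297162851
the job is handed in; nothing more can be done
```

The plunger is in the V of the micrometer with the rod clamped across the anvil, and I handed the job in at about 26.7 s. No verdict was reported.

**What I did:** I gripped the plunger by its steel holder, lifted it from the tray, slid the rod under the spindle and let go once it was seated. Then I turned the ratchet clockwise in two grips, about 330° in all, until it slipped. The gripper is open, 80 mm up and clear.

**Last checks:**
- **Plunger position:** the holder and rod lie 0.5–0.8 mm off the V line, within the camera's error. The holder top is at 69.1 mm (69 expected) and the rod top at 63.3 mm (63 expected).
- **Ratchet slip:** the marks stand about 37–38° apart (about 5.5 mm) and stayed so after I let go.
- **Clamp:** the side view shows the spindle resting on the rod. I could not measure the clamp force and only infer it from the slip.
- **Bottle, rack and wrench:** the bottle cap and rack are within about half a pixel of where they started. I did not measure the wrench, but I never went near it.

**Things that disagreed:**
- **Finger opening:** it read about 18 mm on the 20 mm holder and 15.7 mm on the 17 mm knob.
- **First grip:** it was 1.4 mm off centre, so I regripped before lifting.
- **Camera views:** they differed by 1–2 mm, so I averaged them and found the V's height by touch.

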